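# Load and start the warm-air drying rail for the grooming tools

## Task

Load and start the warm-air drying rail: first run both slides on the control box right back to zero, then hang every grooming tool that is standing on the counter by its slot on the pegs, one to a peg and hanging free. With all of them hung, set each slide's pointer on its steel marker; the linkage has play, so come up to the marker from the zero side only, do not run past it, and leave the knob with its play taken up in that direction. Last of all push the toggle switch over, away from the robot, and leave the other things on the counter where they are.

Things in the scene. Friction and masses are not known exactly. Their poses are not given: they have to be found in the camera images.
- nailbrush: Grooming tool, 110 g, 116 mm tall, standing on its head at first: rectangular bristle head 44 x 66 mm in x and y, 24 mm high. From its centre rises a white handle 10 mm thick (x): stem 14 mm wide (y) to 70 mm, then an eye plate 36 mm wide (y) to 116 mm, with a slot 20 wide by 30 mm high through it along x, centred 93 mm up. Pinch the plate's 36 mm edges. Origin: centre of underside, z up the handle. May be absent.
- facebrush: Grooming tool, 110 g, 116 mm tall, standing on its head at first: round bristle head 54 mm across, 24 mm high. From its centre rises a white handle 10 mm thick (x): stem 14 mm wide (y) to 70 mm, then an eye plate 36 mm wide (y) to 116 mm, with a slot 20 wide by 30 mm high through it along x, centred 93 mm up. Pinch the plate's 36 mm edges. Origin: centre of underside, z up the handle. May be absent.
- pumice: Grooming tool, 110 g, 116 mm tall, standing on its head at first: rough grey pumice block 50 x 54 mm in x and y with rounded edges, 24 mm high. From its centre rises a white handle 10 mm thick (x): stem 14 mm wide (y) to 70 mm, then an eye plate 36 mm wide (y) to 116 mm, with a slot 20 wide by 30 mm high through it along x, centred 93 mm up. Pinch the plate's 36 mm edges. Origin: centre of underside, z up the handle. May be absent.
- buffer: Grooming tool, 110 g, 116 mm tall, standing on its head at first: plain grey buffing block 44 x 44 mm, 24 mm high. From its centre rises a white handle 10 mm thick (x): stem 14 mm wide (y) to 70 mm, then an eye plate 36 mm wide (y) to 116 mm, with a slot 20 wide by 30 mm high through it along x, centred 93 mm up. Pinch the plate's 36 mm edges. Origin: centre of underside, z up the handle. May be absent.
- peg0 (a point): Right-hand (-y) peg of the drying rail, a fixed white housing whose bar, 310 mm long, 194 to 236 mm high, bears three pegs 90 mm apart. Point on the peg's axis, 215 mm high, 28 mm out from the bar's face; x along the peg into the bar, y along the bar. Peg 7 mm thick, level along -x to 22 mm beyond the point, then turned up: its tip ends 34 mm before and 15.5 mm above the point
- peg1 (a point): Middle peg of the rail. Nothing but pegs in front of the bar's face, also below. Point on the peg's axis, 215 mm high, 28 mm out from the bar's face; x along the peg into the bar, y along the bar. Peg 7 mm thick, level along -x to 22 mm beyond the point, then turned up: its tip ends 34 mm before and 15.5 mm above the point
- peg2 (a point): Left-hand (+y) peg of the rail. Point on the peg's axis, 215 mm high, 28 mm out from the bar's face; x along the peg into the bar, y along the bar. Peg 7 mm thick, level along -x to 22 mm beyond the point, then turned up: its tip ends 34 mm before and 15.5 mm above the point
- console: White control box 220 x 180 x 45 mm (x, y, z), fixed; origin: centre of the underside. On top two slides along the box's y, near (x = -50 mm) and far (x = +50 mm). Zero is the right (-y) end, readings grow to +y. Each has a black knob that drags a pointer through a loose coupling with 8 mm of play. Pointers travel 100 mm and stay where left, friction 2.5 N
- tip_near (a point): Tip of the black needle (pointer) of the slide nearer the robot, just above the box top; axes the console's; console y = -50 mm at the zero stop, +50 mm at the other. The knob, an upright block 16 x 26 mm (console x, y), top 86 mm above the counter, foot near the box top, has its middle line 34 mm along +x and (joint knob_near - 4 mm) along +y from this tip
- knob_near (a joint): Play of the near knob against its pointer, m: 0 = against the low side, as after moving towards zero; 0.008 = against the high side, as after moving up. In between the knob moves (0.4 N) without the pointer
- mark_near: Steel marker beside the near slide, the reading to set: a bar 4 mm wide with a 12 mm wide, 9 mm high back, fixed on the box top, axes the console's. The pointer is on it when tip_near has the same console y as this origin (centre of its underside, 11 mm from the needle tip's path)
- tip_far (a point): Tip of the black needle (pointer) of the slide farther from the robot, just above the box top; axes the console's; console y = -50 mm at the zero stop, +50 mm at the other. The knob, an upright block 16 x 26 mm (console x, y), top 86 mm above the counter, foot near the box top, has its middle line 34 mm along +x and (joint knob_far - 4 mm) along +y from this tip
- knob_far (a joint): Play of the far knob against its pointer, m: 0 = against the low side, as after moving towards zero; 0.008 = against the high side, as after moving up. In between the knob moves (0.4 N) without the pointer
- mark_far: Steel marker beside the far slide, the reading to set: a bar 4 mm wide with a 12 mm wide, 9 mm high back, fixed on the box top, axes the console's. The pointer is on it when tip_far has the same console y as this origin (centre of its underside, 11 mm from the needle tip's path)
- switch (a joint): Chrome toggle lever, rad: about 0 = off (leans 0.5 rad to its base's -x, towards the robot), 1.0 = on (0.5 rad to +x); stays where left. Pivot 22 mm above the base's origin, lever 60 mm long, 10 mm thick, with a 26 mm ball at the end: centre 75 mm high, 29 mm to -x (off) or +x (on). About 1 N at the ball moves it
- switch_base: Steel base of the switch, 70 x 50 x 25 mm, fixed; origin: centre of the underside; the lever swings in its x-z plane
- lenstray: Pink lens tray 62 x 100 x 23 mm with two round lids; to be left alone. Origin: centre of the underside
- tumbler: Frosted glass tumbler, 72 mm wide, 100 mm high; to be left alone. Origin: centre of the underside
- tweezer: Aluminium tweezer 95 mm long, lying flat, 7 mm high; to be left alone. Origin: centre of the underside
- soapdish: White ceramic soap dish 120 x 85 x 28 mm with soap; to be left alone. Origin: centre of the underside
- lotion: White lotion bottle 56 mm wide, 150 mm high; to be left alone. Origin: centre of the underside
- jar: Glass jar 70 mm wide and high; to be left alone. Origin: centre of the underside
- mug: White ceramic beaker 72 mm wide, 95 mm high; to be left alone. Origin: centre of the underside
There are look-alikes about, which are no part of the job. Leave any yellow look-alike of the pumice alone. Leave any green look-alike of the buffer alone.

How it is judged:
By the outcome, as a careful person would: the job done as asked, in the order asked, and still so for the second after the job is handed in, with the robot touching nothing.
Of nailbrush, facebrush, pumice, buffer only 2 to 3 are there at a start; the rules pass over those that are not, and their reading is None.
At some moment in a run one of nailbrush, facebrush, pumice, buffer may be knocked a few centimetres aside while the robot is not near it.
It also fails if it takes over 210 s, if anything falls off the work surface, if the arm or the gripper's body presses on something with over 40 N, if the wrist force passes 120 N, or if a joint passes its speed limit or range.

## Robot

A 6-joint arm with a two-finger parallel gripper is mounted at the origin on the work surface. World frame = base frame: x ahead of the robot, y to its left, z up, the work surface at z = 0. Lengths are in m, angles in rad, forces in N, time in s.
With the tool pointing down it reaches from about 0.3 to 0.875 m from the base axis. Payload 6.4 kg.
Tool frame: the origin (TCP) lies where the fingers leave the gripper's body, on its centre line; the fingertips stand 73 mm ahead of it and the grasp point (between the pads) lies 54 mm ahead of it; z points along the fingers, y is the line along which they close (so a half turn about z gives the same grasp; the last joint's range is limited). The gripper opens to 85 mm and grips with 20 to 120 N. Pads are 22 mm wide; open, the fingers measure 114 mm over their backs; the gripper's body (76 mm by 85 mm) begins 54 mm behind the grasp point. The pads swing forward as they close: fully open they stand 13 mm farther back than shut.
Start: joints at [-0.206, 0.181, 1.607, -0, 1.354, -0.206], TCP at [0.575, 0, 0.304] pointing down, gripper open.
Joint ranges: [-2.99, 2.99], [-0.89, 2.07], [0.3, 2.58], [-1.14, 4.28], [0, 2.63], [-3.12, 3.12]. Speed limits (rad/s): [2.57, 2.57, 3.01, 3.14, 3.14, 3.14].

## Interface

Orientations are given as a unit quaternion [w, x, y, z].
In Python, from bench import ctrl gives the robot as it stands.
- The arm moves only by the tool carry_out, never from a script. Its argument "steps" is one flat list of numbers, 7 for each row, row after row: the shift along the tool's x, y, z in m, then the turn, a rotation vector about the tool's x, y, z in rad, then the opening, from 0 (shut) to 1 (fully open). In form: [dx, dy, dz, wx, wy, wz, claw, dx, dy, dz, wx, wy, wz, claw, ...]. A call has 1 to 20 rows; each row is the pose to reach, as a shift and turn from the pose commanded when the call began, along the tool's axes at that moment; what a row does not reach only later rows make up. A row lasts 1/10 s, in which the tool goes at most 50 mm and 8.59 degrees, less where a joint would pass 70% of its speed; a pose out of reach is approached as far as the arm can. A call with a gripper value outside its range is refused whole. The fingers move at their own pace and stop on an object; the grip force is fixed at half the most. Time passes only in rows, so rows that repeat a pose let the fingers close. It gives the time, the measured TCP pose, the force, the opening and the grip force at its end, in the units of the state.
- ctrl.get_obs(): the state, without advancing time (a new reading comes with each control period).
- ctrl.camera(name): name is "scene" or "side" or "wrist"; returns the picture (480x640x3 uint8, red, green, blue); there is no depth.
- ctrl.camera_params(name): a dict with "vertical_fov" (degrees; the focal length in pixels is half the picture's height over the tangent of half this angle, whatever the lens; pixels are square), "cx", "cy" (the principal point, pixels), "k1" (the pictures are not rectified: a ray, as slopes to the right and down, at radius r is drawn at 1 + k1 r^2 times it, then the intrinsics apply), "cam_to_world" (4x4, takes a point from camera to world coordinates); the wrist camera has in their place "hand_eye" (4x4, takes a point from camera to tool coordinates, whose origin is the TCP and whose axes are the flange's). Camera axes: x right, y down, z forward; pixel columns grow to the right and rows downward; lengths in m; the calibration is good to about 2 mm. A picture is of the moment at which its call begins: read the wrist's pose just before it. camera_params takes no time and is no camera call.
- ctrl.hand_in(): hands the job in; it is judged then, once.
The state is a dict: "time_s": time; "q": joint angles; "dq": joint speeds; "joint_efforts": joint torques, N m; "eef_pos": TCP position; "eef_rot": TCP orientation; "wrist_force": force on the tool from outside, world axes, zero at the start; "torque": the same for the moment, N m; "opening": opening from 0.0 (shut) to 1.0 (fully open); "grasp_force": force on a finger pad.
Only numpy, scipy, OpenCV 4.12 (cv2) and the standard library are available. Lean on these libraries where they do the work, as an engineer would, in place of code of your own. Each camera call takes 0.05 s, during which the arm holds its last target. There are 200 camera calls.

## Working session

There is one attempt and no reset: what is moved stays moved. The work goes in short steps, Python scripts to look and compute and a tool call to move; the robot and the scene stay as the last step left them, time stands still between calls to the robot, and variables do not carry over. Pictures are saved under pics/ and viewed, at most 14 in all, crops included, and the job is handed in when it is done.

Besides the shell and the picture viewer there is one more tool, called after "Emit:" as name(argument=value, ...) on one line, values as JSON. carry_out: Moves the arm, as the interface text tells. Its arguments: {"type":"object","properties":{"steps":{"type":"array"}},"required":["steps"]}

```bash
ls; mkdir -p pics; cat > h.py <<'E'
import numpy as np, cv2, sys
sys.path.insert(0,'.')
from bench import ctrl
from scipy.spatial.transform import Rotation as R
def T_tool(o=None):
    o=o or ctrl.get_obs(); q=o['eef_rot']; T=np.eye(4)
    T[:3,:3]=R.from_quat([q[1],q[2],q[3],q[0]]).as_matrix(); T[:3,3]=o['eef_pos']; return T
def grab(name,fn=None):
    T=T_tool(); im=ctrl.camera(name)[:,:,::-1].copy(); p=ctrl.camera_params(name)
    C=T@np.array(p['hand_eye']) if name=='wrist' else np.array(p['cam_to_world'])
    if fn: cv2.imwrite('pics/'+fn,im); np.savez('pics/'+fn+'.npz',C=C,fov=p['vertical_fov'],cx=p['cx'],cy=p['cy'],k1=p['k1'])
    return im
def load(fn):
    return cv2.imread('pics/'+fn), dict(np.load('pics/'+fn+'.npz'))
def ray(P,u,v):
    f=240/np.tan(np.radians(P['fov'])/2); d=np.array([(u-P['cx'])/f,(v-P['cy'])/f]); s=d.copy()
    for _ in range(20): s=d/(1+P['k1']*(s@s))
    r=P['C'][:3,:3]@np.array([s[0],s[1],1]); return P['C'][:3,3],r/np.linalg.norm(r)
def onz(P,u,v,z):
    o,r=ray(P,u,v); return o+r*(z-o[2])/r[2]
def tri(l):
    A=np.zeros((3,3));b=np.zeros(3)
    for P,u,v in l:
        o,r=ray(P,u,v);M=np.eye(3)-np.outer(r,r);A+=M;b+=M@o
    x=np.linalg.solve(A,b); return x,[np.linalg.norm(np.cross(x-ray(*k)[0],ray(*k)[1]))*1000 for k in l]
def proj(P,X):
    c=np.linalg.inv(P['C'])@np.append(X,1); s=c[:2]/c[2]; f=240/np.tan(np.radians(P['fov'])/2)
    s=s*(1+P['k1']*(s@s)); return np.array([P['cx'],P['cy']])+f*s
def togo(p,yaw=None):
    "shift in tool axes to reach world TCP p"
    T=T_tool(); return T[:3,:3].T@(np.array(p)-T[:3,3])
E
python3 - <<'E'
from h import *
for n in ['scene','side','wrist']:
    grab(n,n+'0.png'); P=load(n+'0.png')[1]; print(n,P['C'].round(3).tolist(),P['fov'],P['k1'])
o=ctrl.get_obs(); print(o)
E
```

```text
pics
scene [[0.843, 0.28, -0.458, 1.14], [0.537, -0.451, 0.713, -0.89], [-0.007, -0.847, -0.531, 0.831], [0.0, 0.0, 0.0, 1.0]] 44.44022765703744 -0.02809064468333802
side [[0.698, -0.394, 0.598, -0.231], [-0.716, -0.373, 0.591, -0.725], [-0.01, -0.84, -0.542, 0.854], [0.0, 0.0, 0.0, 1.0]] 52.29165047810484 -0.08513634448689845
wrist [[1.0, 0.0, -0.001, 0.575], [-0.0, -0.96, -0.279, 0.071], [-0.001, 0.279, -0.96, 0.374], [0.0, 0.0, 0.0, 1.0]] 66.7075127689868 -0.035072847284920695
{'time_s': 0.15, 'q': array([-2.06308860e-01,  1.81385992e-01,  1.60775103e+00, -3.40299354e-05,
        1.35377687e+00, -2.06305062e-01]), 'dq': array([-0.00211585, -0.00251186, -0.0016845 , -0.00184262, -0.00059583,
       -0.00024548]), 'joint_efforts': array([ 1.94259010e-03, -4.45260644e+01, -3.51692533e+01, -1.26067753e-04,
        5.82284134e-03,  2.14055274e-05]), 'eef_pos': array([5.74688682e-01, 6.92030204e-05, 3.03195447e-01]), 'eef_rot': array([-5.43819924e-04,  7.07105372e-01,  7.07107882e-01, -3.75437437e-04]), 'wrist_force': array([ 0.26769261, -0.07237966,  0.86145643]), 'torque': array([0.04003864, 0.00367984, 0.02434254]), 'grasp_force': 0.0, 'opening': 0.9951888393179149}
```

View pics/scene0.png

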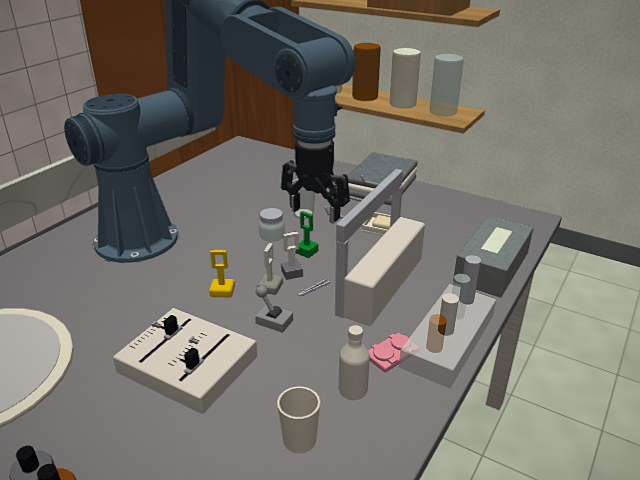

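View pics/side0.png

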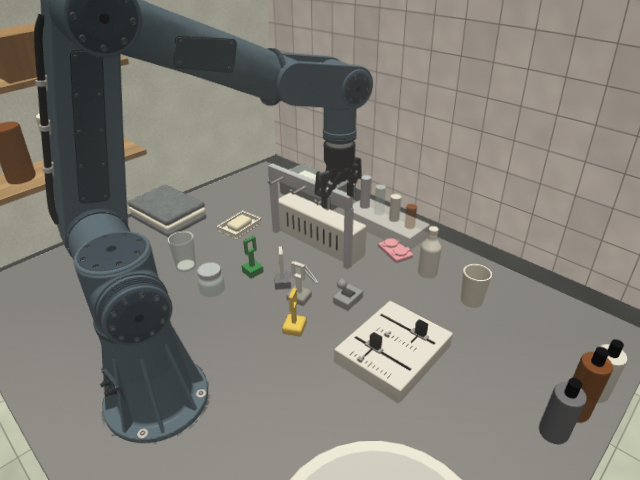

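View pics/wrist0.png

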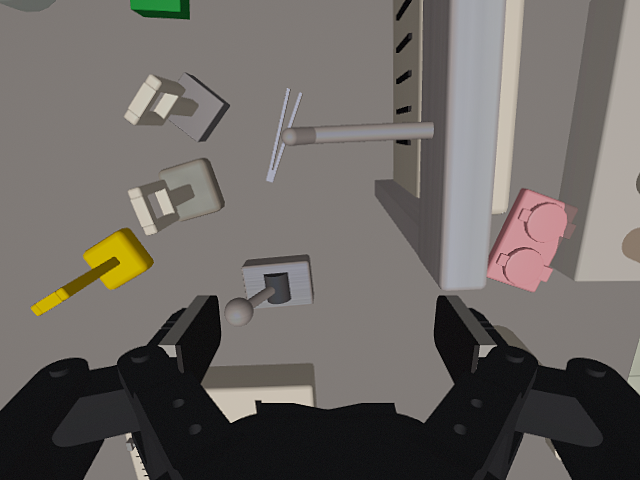

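The scene shows the console at about (185,355), the switch ball at (263,292), and two white-handled tools with grey heads at (268,280) and (291,268). The yellow one at (221,288) and the green one at (307,248) are look-alikes. The rail bar runs from (340,225) to (400,180). In the wrist view the tool heads are at (205,105) and (195,190), and a peg runs from (290,136) to (432,130).

```bash
python3 - <<'E'
from h import *
s,Ps=load('scene0.png'); d,Pd=load('side0.png'); w,Pw=load('wrist0.png')
a=cv2.resize(s[300:410,105:265],(800,550),interpolation=cv2.INTER_CUBIC)
b=cv2.resize(d[295:395,330:460],(780,600),interpolation=cv2.INTER_CUBIC)
cv2.imwrite('pics/cs.png',a);cv2.imwrite('pics/cd.png',b)
# rough: console top corners scene/side, z=.045
for n,P,l in [('scene',Ps,[(171,311),(256,345),(115,352),(203,388)]),('side',Pd,[(393,304),(451,339),(338,346),(399,377)])]:
    for u,v in l: print(n,onz(P,u,v,.045).round(4))
print('ball',tri([(Ps,262,292),(Pd,342,285),(Pw,239,311)]))
# tool heads/handles (wrist; top corners)
print('yellow', onz(Pd,293,327,.0))
for u,v in [(205,105),(195,190),(278,283)]: print(onz(Pw,u,v,.024).round(3))
E
```

```text
scene [ 0.3459 -0.2171  0.045 ]
scene [ 0.5665 -0.2065  0.045 ]
scene [ 0.3436 -0.3712  0.045 ]
scene [ 0.555  -0.3514  0.045 ]
side [ 0.5522 -0.2094  0.045 ]
side [ 0.5465 -0.3798  0.045 ]
side [ 0.353  -0.2062  0.045 ]
side [ 0.3753 -0.3593  0.045 ]
ball (array([ 0.49460533, -0.08865313,  0.07292665]), [np.float64(0.9375413510604046), np.float64(1.117384683496375), np.float64(0.9795271888414712)])
yellow [ 3.55685105e-01 -5.31838176e-02  1.11022302e-16]
[0.463 0.094 0.024]
[0.446 0.016 0.024]
[ 0.523 -0.082  0.024]
```

View pics/cs.png

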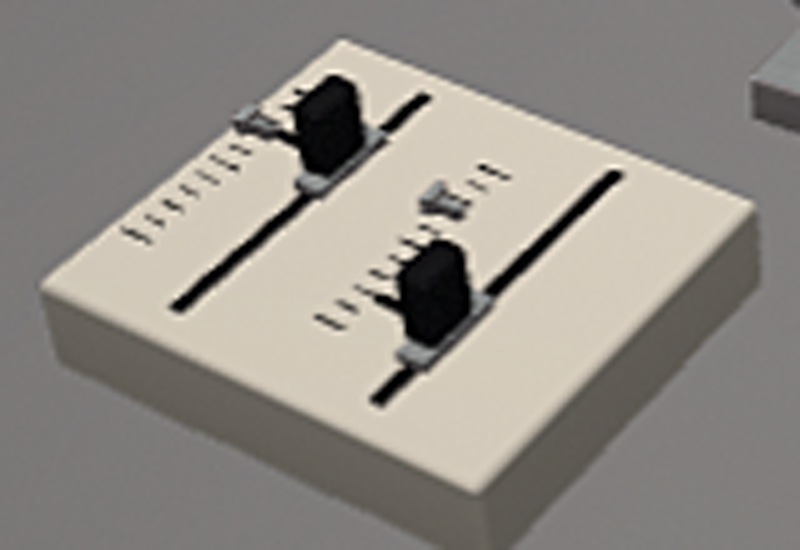

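View pics/cd.png

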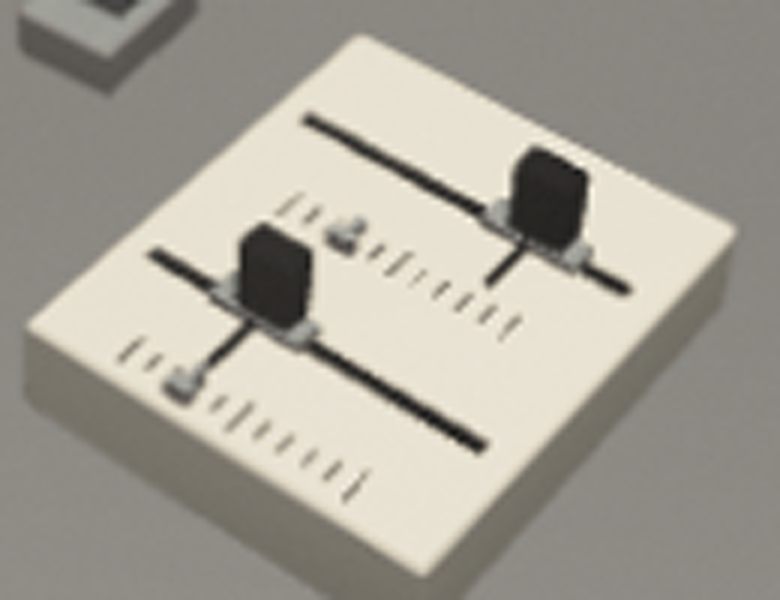

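```bash
cat > c.py <<'E'
from h import *
s,Ps=load('scene0.png'); d,Pd=load('side0.png')
S=lambda x,y:(Ps,(x+.5)/5-.5+105,(y+.5)/5-.5+300)
D=lambda x,y:(Pd,(x+.5)/6-.5+330,(y+.5)/6-.5+295)
pairs={'n+':(S(342,40),D(25,325)),'f+':(S(757,208),D(362,35)),'n-':(S(42,288),D(425,577)),'f-':(S(478,492),D(737,232)),
'marknear':(S(255,120),D(184,380)),'markfar':(S(440,200),D(345,233)),'slotN+':(S(427,98),D(153,253)),'slotN-':(S(178,307),D(483,448)),'slotF+':(S(617,175),D(307,119)),'slotF-':(S(378,402),D(627,291)),
'knobNtop':(S(330,90),D(275,235)),'knobFtop':(S(437,254),D(550,160))}
E
python3 - <<'E'
from c import *
X={}
for k,v in pairs.items():
    X[k],e=tri(v); print(k,X[k].round(4),np.round(e,1), [onz(*q,.045)[:2].round(4) for q in v])
c=np.mean([X[k] for k in ['n+','n-','f+','f-']],0)
yd=(X['n+']-X['n-']+X['f+']-X['f-'])[:2]; xd=(X['f+']-X['n+']+X['f-']-X['n-'])[:2]
print(c,np.arctan2(-yd[0],yd[1]),np.arctan2(xd[1],xd[0]),np.linalg.norm(yd)/2,np.linalg.norm(xd)/2)
yaw=(2*np.arctan2(-yd[0],yd[1])+3*np.arctan2(xd[1],xd[0]))/5
Rz=np.array([[np.cos(yaw),np.sin(yaw)],[-np.sin(yaw),np.cos(yaw)]])
for k in X: print(k,(Rz@(X[k]-c)[:2]).round(4),X[k][2].round(3))
E
```

```text
n+ [ 0.3404 -0.2051  0.0444] [0.4 0.4] [array([ 0.3412, -0.2061]), array([ 0.3402, -0.205 ])]
f+ [ 0.5585 -0.1955  0.0438] [0.7 0.7] [array([ 0.5596, -0.1974]), array([ 0.5578, -0.1955])]
n- [ 0.3498 -0.3823  0.043 ] [0. 0.] [array([ 0.3518, -0.3836]), array([ 0.3483, -0.3831])]
f- [ 0.5661 -0.3717  0.0436] [0. 0.] [array([ 0.5671, -0.3726]), array([ 0.5648, -0.3723])]
marknear [ 0.355  -0.27    0.0518] [0.6 0.6] [array([ 0.3484, -0.2653]), array([ 0.3602, -0.2655])]
markfar [ 0.4542 -0.2664  0.0519] [0.6 0.6] [array([ 0.4484, -0.2617]), array([ 0.4605, -0.2618])]
slotN+ [ 0.4003 -0.2162  0.046 ] [0.5 0.5] [array([ 0.3996, -0.216 ]), array([ 0.4014, -0.215 ])]
slotN- [ 0.407  -0.3645  0.0473] [0.3 0.3] [array([ 0.4048, -0.3626]), array([ 0.4087, -0.3639])]
slotF+ [ 0.5    -0.2121  0.0462] [0.4 0.4] [array([ 0.4992, -0.2117]), array([ 0.5013, -0.2109])]
slotF- [ 0.5071 -0.3597  0.0469] [0.3 0.3] [array([ 0.5056, -0.3587]), array([ 0.509 , -0.3585])]
knobNtop [ 0.4042 -0.2698  0.0889] [0.7 0.7] [array([ 0.361, -0.234]), array([ 0.4411, -0.2428])]
knobFtop [ 0.5064 -0.3196  0.0888] [0.3 0.3] [array([ 0.4692, -0.2864]), array([ 0.5487, -0.2961])]
[ 0.45368998 -0.28862648  0.04369323] 0.04782009362586222 0.046279629747233736 0.17690302003356612 0.21743872413410048
n+ [-0.1092  0.0888] 0.044
f+ [0.1091 0.0881] 0.044
n- [-0.1082 -0.0886] 0.043
f- [ 0.1084 -0.0883] 0.044
marknear [-0.0978  0.0232] 0.052
markfar [0.0016 0.0221] 0.052
slotN+ [-0.0499  0.0748] 0.046
slotN- [-0.0502 -0.0736] 0.047
slotF+ [0.0498 0.0742] 0.046
slotF- [ 0.05   -0.0735] 0.047
knobNtop [-0.0485  0.0212] 0.089
knobFtop [ 0.0512 -0.0334] 0.089
```

Console centre is (0.4537, -0.2886) with yaw 0.047, and the slots are at x = ±50 mm. I'll move to the +y side of the near knob, fingers shut.

Emit:
carry_out(steps=[-0.229,-0.174,0,0,0,-0.047,0,-0.229,-0.174,0,0,0,-0.047,0,-0.229,-0.174,0,0,0,-0.047,0,-0.229,-0.174,0,0,0,-0.047,0,-0.229,-0.174,0,0,0,-0.047,0,-0.229,-0.174,0,0,0,-0.047,0,-0.229,-0.174,0,0,0,-0.047,0,-0.229,-0.174,0,0,0,-0.047,0,-0.229,-0.174,0.04,0,0,-0.047,0,-0.229,-0.174,0.08,0,0,-0.047,0,-0.229,-0.174,0.12,0,0,-0.047,0,-0.229,-0.174,0.15,0,0,-0.047,0,-0.229,-0.174,0.168,0,0,-0.047,0,-0.229,-0.174,0.168,0,0,-0.047,0])

```text
time_s: 1.55
eef_pos: [0.4002, -0.2263, 0.1331]
eef_rot: [-0.003, 0.69, 0.724, 0.0]
wrist_force: [-1.0, 0.1, 0.4]
opening: -0.003
grasp_force: 0.0
```

Emit:
carry_out(steps=[-0.01,0,0,0,0,0,0,-0.02,0,0,0,0,0,0,-0.03,0,0,0,0,0,0,-0.036,0,0,0,0,0,0,-0.042,0,0,0,0,0,0,-0.048,0,0,0,0,0,0,-0.054,0,0,0,0,0,0,-0.06,0,0,0,0,0,0,-0.066,0,0,0,0,0,0,-0.072,0,0,0,0,0,0,-0.077,0,0,0,0,0,0,-0.081,0,0,0,0,0,0,-0.084,0,0,0,0,0,0,-0.086,0,0,0,0,0,0,-0.088,0,0,0,0,0,0,-0.089,0,0,0,0,0,0,-0.089,0,0,0,0,0,0])

```text
time_s: 3.25
eef_pos: [0.4051, -0.318, 0.1358]
eef_rot: [0.0, 0.69, 0.724, -0.0]
wrist_force: [0.1, 1.9, -0.0]
opening: 0.002
grasp_force: 0.7
```

```bash
cat > cp.py <<'E'
from h import *
c=np.array([0.4537,-0.2886]);yaw=.047
Rz=np.array([[np.cos(yaw),np.sin(yaw)],[-np.sin(yaw),np.cos(yaw)]])
def con(p): return (Rz@(np.array(p)[:2]-c))
E
python3 -c "
from cp import *
o=ctrl.get_obs();print(con(o['eef_pos']),o['eef_pos'],Rz@o['wrist_force'][:2],o['wrist_force'][2])"
```

```text
[-0.0498836  -0.02707083] [ 0.40514335 -0.3179846   0.13582675] [0.1650939  1.94242617] -0.02959512424532429
```

Emit:
carry_out(steps=[-0.001,0,0,0,0,0,0,-0.002,0,0,0,0,0,0,-0.003,0,0,0,0,0,0,-0.0035,0,0,0,0,0,0,-0.0035,0,0,0,0,0,0])

```text
time_s: 3.75
eef_pos: [0.4053, -0.3201, 0.1358]
eef_rot: [-0.001, 0.69, 0.724, 0.001]
wrist_force: [-0.5, 9.3, 6.6]
opening: 0.004
grasp_force: 4.1
```

Emit:
carry_out(steps=[0.012,0,0,0,0,0,0,0.02,0,-0.03,0,0,0,0,0.04,0.0,-0.06,0,0,0,0,0.045,0.03,-0.06,0,0,0,0,0.045,0.065,-0.06,0,0,0,0,0.045,0.1,-0.06,0,0,0,0,0.045,0.1,-0.06,0,0,0,0,0.045,0.1,-0.03,0,0,0,0,0.045,0.1,0,0,0,0,0,0.045,0.1,0,0,0,0,0,0.036,0.1,0,0,0,0,0,0.028,0.1,0,0,0,0,0,0.022,0.1,0,0,0,0,0,0.016,0.1,0,0,0,0,0,0.011,0.1,0,0,0,0,0,0.007,0.1,0,0,0,0,0,0.004,0.1,0,0,0,0,0,0.002,0.1,0,0,0,0,0,0.001,0.1,0,0,0,0,0,0.001,0.1,0,0,0,0,0])

```text
time_s: 5.75
eef_pos: [0.5052, -0.3151, 0.1359]
eef_rot: [-0.001, 0.69, 0.724, 0.0]
wrist_force: [-0.1, 5.0, 3.5]
opening: 0.001
grasp_force: 2.3
```

Emit:
carry_out(steps=[-0.001,0,0,0,0,0,0,-0.0015,0,0,0,0,0,0,-0.0015,0,0,0,0,0,0])

```text
time_s: 6.05
eef_pos: [0.5053, -0.3155, 0.1359]
eef_rot: [-0.001, 0.69, 0.724, 0.001]
wrist_force: [0.5, 9.3, 7.6]
opening: -0.001
grasp_force: 4.7
```

Emit:
carry_out(steps=[0.02,0,0,0,0,0,0,0.03,0,-0.04,0,0,0,0,0.06,0,-0.08,0,0,0,0,0.11,0,-0.13,0,0,0,0,0.16,0,-0.18,0,0,0,0.4,0.21,-0.03,-0.2,0,0,0,0.6,0.26,-0.06,-0.2,0,0,0,0.8,0.29,-0.1,-0.2,0,0,0,1,0.29,-0.13,-0.2,0,0,0,1,0.29,-0.13,-0.2,0,0,0,1,0.29,-0.13,-0.2,0,0,0,1,0.29,-0.13,-0.2,0,0,0,1])

```text
time_s: 7.25
eef_pos: [0.3621, -0.034, 0.3364]
eef_rot: [0.001, 0.69, 0.724, 0.0]
wrist_force: [0.7, -1.2, 2.0]
opening: 1.002
grasp_force: 0.0
```

```bash
python3 - <<'E'
from h import *
for n in ['scene','side','wrist']: grab(n,n+'1.png')
s=load('scene1.png')[0];d=load('side1.png')[0]
a=cv2.resize(s[300:410,105:265],(400,275),interpolation=cv2.INTER_CUBIC)
b=cv2.resize(d[295:395,330:460],(400,308),interpolation=cv2.INTER_CUBIC)
w=load('wrist1.png')[0]
out=np.zeros((592,800,3),np.uint8); out[:275,:400]=a; out[275:583,:400]=b; out[:300,400:]=cv2.resize(w,(400,300)); out[300:540,400:]=cv2.resize(d[150:330,180:480],(400,240))
cv2.imwrite('pics/m1.png',out); print(ctrl.get_obs()['eef_pos'],ctrl.get_obs()['time_s'])
E
```

```text
[ 0.36246105 -0.03430069  0.33582275] 7.4
```

View pics/m1.png

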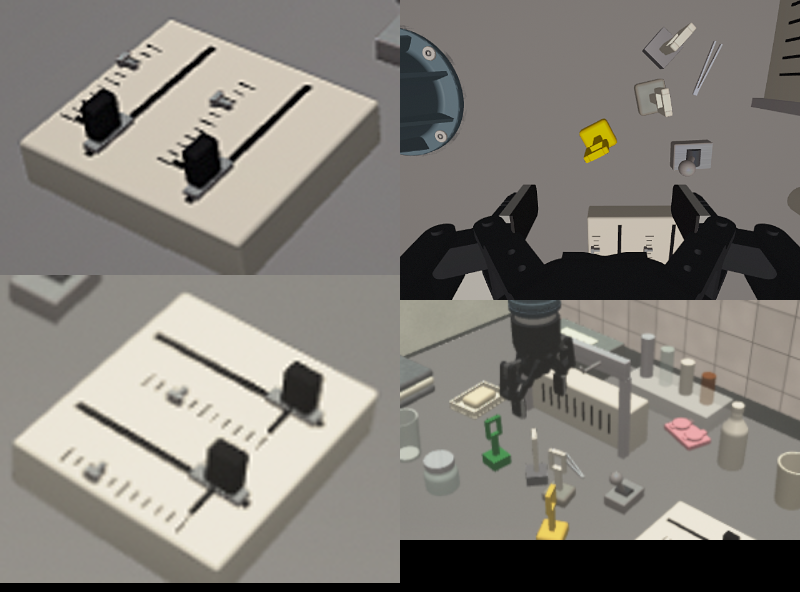

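Both knobs are at the zero end and the pointers sit at the last tick. Both tools are visible in the wrist view. Now close-ups of the tools, plus the pegs from the side camera.

```bash
python3 - <<'E'
from h import *
w0=load('wrist0.png')[0]; w1=load('wrist1.png')[0]; d=load('side1.png')[0]
f=lambda im,x,y,w,h:cv2.resize(im[y:y+h,x:x+w],(400,300),interpolation=cv2.INTER_CUBIC)
out=np.vstack([np.hstack([f(w0,110,60,133,100),f(w0,110,150,133,100)]),np.hstack([f(w1,500,20,133,100),f(w1,500,110,133,100)])])
cv2.imwrite('pics/tools.png',out)
E
```

```text
(no output)
```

View pics/tools.png

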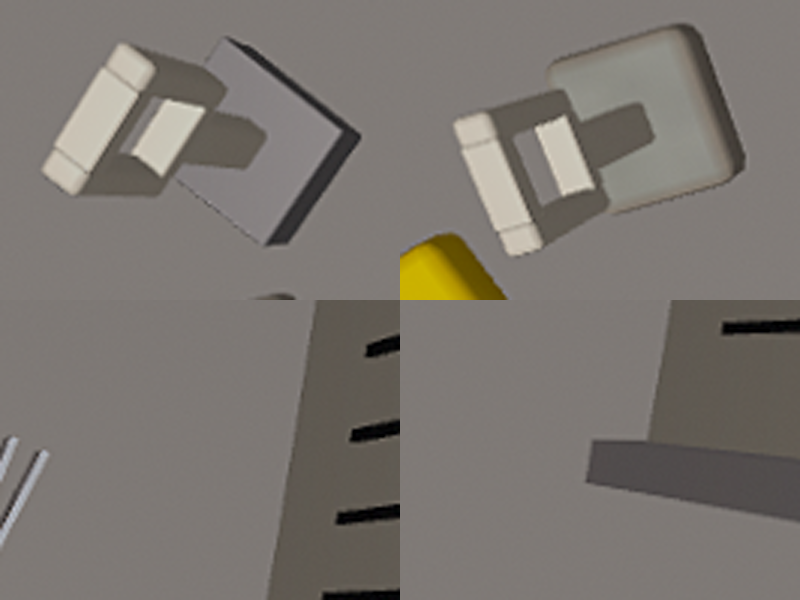

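```bash
python3 - <<'E'
from h import *
w1=load('wrist1.png')[0]; d=load('side0.png')[0]
f=lambda im,x,y,w,h,W=400,H=300:cv2.resize(im[y:y+h,x:x+w],(W,H),interpolation=cv2.INTER_CUBIC)
out=np.vstack([np.hstack([f(w1,375,20,133,100),f(w1,360,110,133,100)]),f(d,250,150,160,60,800,300)])
cv2.imwrite('pics/tools2.png',out)
E
```

```text
(no output)
```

View pics/tools2.png

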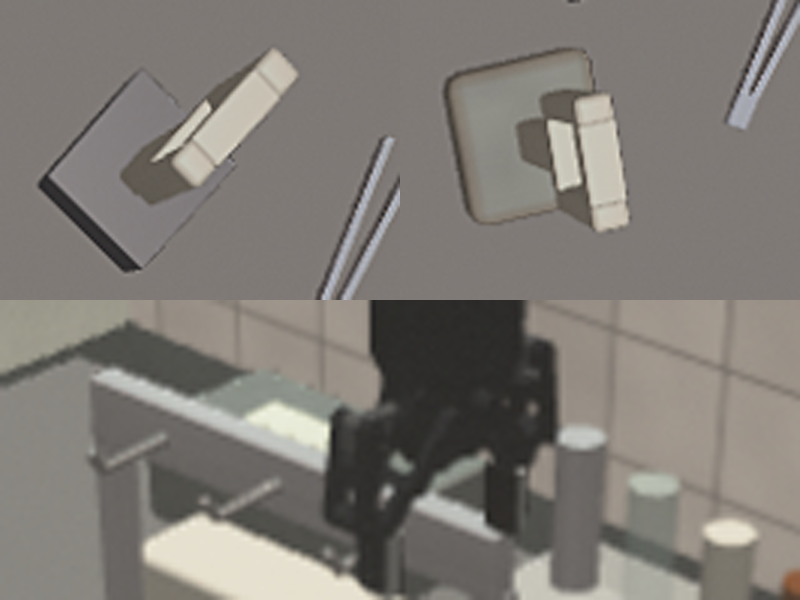

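```bash
python3 - <<'E'
from h import *
P0=load('wrist0.png')[1]; P1=load('wrist1.png')[1]; Pd=load('side0.png')[1]; Ps=load('scene0.png')[1]
k=3.0075
a=lambda x,y,ox,oy:((x+.5)/k-.5+ox,(y+.5)/k-.5+oy)
for n,A,B,o0,o1 in [('buffer',[(138,55),(59,183)],[(286,60),(186,173)],(110,60),(375,20)),('pumice',[(74,116),(126,250)],[(193,94),(212,228)],(110,150),(360,110))]:
    X=[]
    for p,q in zip(A,B):
        x,e=tri([(P0,*a(*p,*o0)),(P1,*a(*q,*o1))]); X.append(x); print(n,x.round(4),np.round(e,1))
    m=(X[0]+X[1])/2; dd=X[0]-X[1]; print(m.round(4),'len',np.linalg.norm(dd),'yaw of y axis',np.arctan2(-dd[0],dd[1]))
# heads: centre onto z=.024 top face
for n,P,l,o in [('buf',P1,[(142,68),(235,165),(45,182),(133,268)],(375,20)),('pum',P1,[(45,78),(185,50),(75,222),(190,205)],(360,110))]:
    pts=np.array([onz(P,*a(*q,*o),.024) for q in l]); print(n,pts.round(4).tolist(),pts.mean(0))
# pegs side: tips & roots (x5)
b=lambda x,y:((x+.5)/5-.5+250,(y+.5)/5-.5+150)
print('bar top end L', onz(Pd,*b(95,373),.236), 'R',onz(Pd,*b(512,537),.236))
for nm,t,r in [('A',(95,460-0),(165,438)),('B',(207,503),(280,487)),('C',(330,555),(0,0))]:
    print(nm, onz(Pd,*b(*t),.222).round(4), onz(Pd,*b(*r),.215).round(4))
print('w0 peg', onz(P0,290,136,.2305).round(4), onz(P0,432,130,.215).round(4), onz(P0,432,130,.219))
print('bar edge w0',[onz(P0,u,v,.236).round(4) for u,v in [(443,289),(486,289),(428,2),(450,2)]])
E
```

```text
buffer [0.4606 0.1054 0.1158] [0.2 0.2]
buffer [0.4392 0.0784 0.1161] [0.1 0.1]
[0.4499 0.0919 0.1159] len 0.034452948420044066 yaw of y axis -0.6698247765990576
pumice [0.4354 0.0317 0.1147] [0.3 0.3]
pumice [ 0.4442 -0.0021  0.1156] [0.3 0.3]
[0.4398 0.0148 0.1152] len 0.03489482790734456 yaw of y axis 0.2549372411423957
buf [[0.4466, 0.1222, 0.024], [0.4802, 0.0951, 0.024], [0.4187, 0.0865, 0.024], [0.4504, 0.0614, 0.024]] [0.44896601 0.09129326 0.024     ]
pum [[0.4082, 0.0332, 0.024], [0.4546, 0.0447, 0.024], [0.4226, -0.0149, 0.024], [0.4623, -0.007, 0.024]] [0.43690781 0.01399649 0.024     ]
bar top end L [0.39298899 0.05865022 0.236     ] R [ 0.4290458  -0.17423989  0.236     ]
A [0.357  0.0184 0.222 ] [0.3988 0.0166 0.215 ]
B [ 0.3691 -0.0448  0.222 ] [ 0.4077 -0.0523  0.215 ]
C [ 0.3791 -0.1129  0.222 ] [0.6758 0.4845 0.215 ]
w0 peg [0.5606 0.069  0.2305] [0.619  0.0713 0.215 ] [0.6178613  0.07130021 0.219     ]
bar edge w0 [array([0.6227, 0.0081, 0.236 ]), array([0.6407, 0.008 , 0.236 ]), array([0.6089, 0.1132, 0.236 ]), array([0.6163, 0.1133, 0.236 ])]
```

```bash
python3 - <<'E'
from h import *
P0=load('wrist0.png')[1]; Pd=load('side0.png')[1]
b=lambda x,y:((x+.5)/5-.5+250,(y-300+.5)/5-.5+150)
print('bar top front L', onz(Pd,*b(93,380),.236).round(4), 'R',onz(Pd,*b(500,545),.236).round(4))
for nm,t,r in [('A',(95,457),(165,438)),('B',(207,503),(280,487)),('C',(330,555),(360,560))]:
    print(nm, onz(Pd,*b(*t),.222).round(4), onz(Pd,*b(*r),.215).round(4))
print('tip tri',tri([(P0,290,136),(Pd,*b(207,503))]), tri([(P0,432,130),(Pd,*b(280,487))]),tri([(P0,290,136),(Pd,*b(330,555))]))
E
```

```text
bar top front L [0.6081 0.3099 0.236 ] R [0.6212 0.001  0.236 ]
A [0.5603 0.254  0.222 ] [0.6132 0.2534 0.215 ]
B [0.5659 0.1662 0.222 ] [0.616  0.1601 0.215 ]
C [0.5705 0.0756 0.222 ] [0.5865 0.069  0.215 ]
tip tri (array([0.54056842, 0.09096672, 0.25808482]), [np.float64(31.337959003409278), np.float64(31.337959003409363)]) (array([0.58313654, 0.08738254, 0.2617067 ]), [np.float64(27.34584956865385), np.float64(27.345849568654245)]) (array([0.56127523, 0.06809512, 0.22870061]), [np.float64(1.1837508054802262), np.float64(1.1837508054801942)])
```

Buffer at (0.4499, 0.0919) with its y-axis at -0.67 rad. Pumice at (0.4398, 0.0148) at +0.255 rad. Both tops come out at about 0.116, matching the text. Next, a wrist view of the pegs.

Emit:
carry_out(steps=[0.03,0.03,-0.024,0,0,0,1,0.06,0.06,-0.024,0,0,0,1,0.09,0.1,-0.024,0,0,0,1,0.12,0.13,-0.024,0,0,0,1,0.15,0.16,-0.024,0,0,0,1,0.1655,0.186,-0.024,0,0,0,1,0.1655,0.186,-0.024,0,0,0,1,0.1655,0.186,-0.024,0,0,0,1,0.1655,0.186,-0.024,0,0,0,1])

```text
time_s: 8.3
eef_pos: [0.5397, 0.1398, 0.3592]
eef_rot: [-0.0, 0.691, 0.723, -0.001]
wrist_force: [-0.5, 0.8, 0.2]
opening: 1.003
grasp_force: 0.0
```

```bash
python3 - <<'E'
from h import *
grab('wrist','wrist2.png');grab('side','side2.png');print(ctrl.get_obs()['eef_pos'])
E
```

```text
[0.53951466 0.13967234 0.35986755]
```

View pics/wrist2.png

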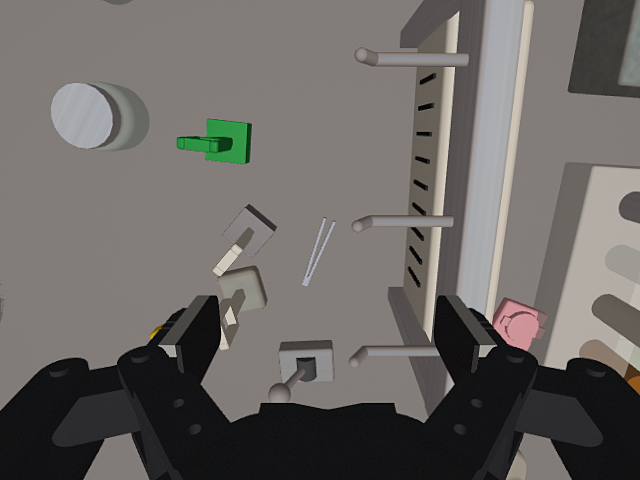

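All three pegs show: roots at (468,60) and (453,221), tips at (362,55), (357,226) and (354,362). The tools seem not to have moved.

```bash
python3 - <<'E'
from h import *
P2=load('wrist2.png')[1];P0=load('wrist0.png')[1]; Pd=load('side0.png')[1]
b=lambda x,y:((x+.5)/5-.5+250,(y-300+.5)/5-.5+150)
for n,t,r,s in [('peg2',(362,55),(468,60),(95,455)),('peg1',(357,226),(453,221),(207,500)),('peg0',(354,362),(440,350),(330,553))]:
    print(n,'tip',onz(P2,*t,.2295).round(4),'root',onz(P2,*r,.215).round(4),'tri',tri([(P2,*t),(Pd,*b(*s))])[0].round(4))
print('peg0 two wrist views', tri([(P2,354,362),(P0,290,136)]))
print('buf',onz(P2,227,261,.116),'proj',proj(P2,[.4499,.0919,.116]),proj(P2,[.4398,.0148,.116]))
E
```

```text
peg2 tip [0.5524 0.2481 0.2295] root [0.6115 0.2515 0.215 ] tri [0.5535 0.2476 0.228 ]
peg1 tip [0.5559 0.1589 0.2295] root [0.6157 0.1611 0.215 ] tri [0.557  0.1581 0.2297]
peg0 tip [0.5603 0.069  0.2295] root [0.62   0.0707 0.215 ] tri [0.5613 0.0679 0.2292]
peg0 two wrist views (array([0.56042435, 0.06893416, 0.22938559]), [np.float64(0.10856734735725974), np.float64(0.108567347357471)])
buf [0.44980535 0.09086242 0.116     ] proj [227.06692482 259.94328858] [219.42769354 333.41216951]
```

Emit:
carry_out(steps=[-0.0436,-0.0918,0.0,0,0,-0.15,0.7,-0.0436,-0.0918,0.0,0,0,-0.3,0.7,-0.0436,-0.0918,0.03,0,0,-0.45,0.7,-0.0436,-0.0918,0.06,0,0,-0.6,0.7,-0.0436,-0.0918,0.1,0,0,-0.75,0.7,-0.0436,-0.0918,0.13,0,0,-0.854,0.7,-0.0436,-0.0918,0.14,0,0,-0.854,0.7,-0.0436,-0.0918,0.14,0,0,-0.854,0.7,-0.0436,-0.0918,0.14,0,0,-0.854,0.7,-0.0436,-0.0918,0.14,0,0,-0.854,0.7])

```text
time_s: 9.4
eef_pos: [0.4514, 0.0925, 0.2219]
eef_rot: [0.002, 0.329, 0.944, 0.0]
wrist_force: [-0.1, -0.5, 0.4]
opening: 0.697
grasp_force: 0.0
```

```bash
cat > st.py <<'E'
from h import *
import sys
def st(x,y,z,a):
    "print shift, turn to TCP xyz with tool-y angle a"
    T=T_tool(); g=np.arctan2(T[1,1],T[0,1]); d=(a-g+np.pi/2)%np.pi-np.pi/2
    print('pos',T[:3,3].round(4),'ang',g.round(4),'tilt',T[:3,2].round(4),'shift',togo([x,y,z]).round(4),'wz',round(-d,4),'q',ctrl.get_obs()['q'].round(2),'F',ctrl.get_obs()['wrist_force'].round(1))
if __name__=='__main__': st(*map(float,sys.argv[1:5]))
E
python3 st.py .4499 .0919 .144 .901
```

```text
pos [0.4514 0.0925 0.2219] ang 0.8996 tilt [ 3.6e-03 -2.0e-04 -1.0e+00] shift [ 0.001  -0.0015  0.0778] wz -0.0014 q [-0.06  0.02  1.97 -0.    1.16 -0.96] F [-0.1 -0.5  0.4]
```

Emit:
carry_out(steps=[0,-0.001,0.03,0,0,0,0.7,0,-0.001,0.055,0,0,0,0.7,0,-0.001,0.07,0,0,0,0.7,0,-0.001,0.078,0,0,0,0.7,0,-0.001,0.078,0,0,0,0.7,0,-0.001,0.078,0,0,0,0.5,0,-0.001,0.078,0,0,0,0.4,0,-0.001,0.078,0,0,0,0.2,0,-0.001,0.078,0,0,0,0.2,0,-0.001,0.078,0,0,0,0.2,0,-0.001,0.078,0,0,0,0.2,0,-0.001,0.078,0,0,0,0.2])

```text
time_s: 10.6
eef_pos: [0.4505, 0.0917, 0.1433]
eef_rot: [0.001, 0.329, 0.944, 0.0]
wrist_force: [-1.4, -0.5, 6.4]
opening: 0.409
grasp_force: 59.3
```

```bash
python3 st.py .4499 .0919 .144 .901
```

```text
pos [0.4505 0.0917 0.1433] ang 0.9011 tilt [ 2.4e-03 -3.0e-04 -1.0e+00] shift [ 0.0006 -0.0002 -0.0007] wz 0.0001 q [-0.06  0.15  2.01 -0.    0.98 -0.96] F [-1.4 -0.5  6.4]
```

Emit:
carry_out(steps=[0,0,-0.04,0,0,0,0.2,0,0,-0.08,0,0,0,0.2,0,0,-0.12,0,0,0,0.2,0,0,-0.158,0,0,0,0.2,0.008,0.03,-0.158,0,0,-0.1,0.2,0.016,0.06,-0.158,0,0,-0.2,0.2,0.024,0.09,-0.158,0,0,-0.3,0.2,0.03,0.12,-0.158,0,0,-0.42,0.2,0.035,0.145,-0.158,0,0,-0.54,0.2,0.0394,0.1674,-0.158,0,0,-0.64,0.2,0.0394,0.1674,-0.158,0,0,-0.715,0.2,0.0394,0.1674,-0.148,0,0,-0.715,0.2,0.0394,0.1674,-0.138,0,0,-0.715,0.2,0.0394,0.1674,-0.128,0,0,-0.715,0.2,0.0394,0.1674,-0.128,0,0,-0.715,0.2,0.0394,0.1674,-0.128,0,0,-0.715,0.2])

```text
time_s: 12.2
eef_pos: [0.5223, 0.2471, 0.2694]
eef_rot: [-0.001, -0.022, 1.0, -0.0]
wrist_force: [0.3, 0.5, -0.9]
opening: 0.409
grasp_force: 60.8
```

```bash
python3 st.py .5835 .2502 .2713 1.616; python3 - <<'E'
from h import *
grab('wrist','wrist3.png');grab('side','side3.png');s=grab('scene','scene3.png')
d=load('side3.png')[0];w=load('wrist3.png')[0]
out=np.hstack([cv2.resize(w,(400,300)),cv2.resize(d[130:280,220:420],(400,300),interpolation=cv2.INTER_CUBIC)])
cv2.imwrite('pics/m3.png',out)
E
```

```text
pos [0.5223 0.2471 0.2694] ang 1.6149 tilt [-1.e-03 -2.e-04 -1.e+00] shift [-0.0612  0.0004 -0.002 ] wz -0.0011 q [ 0.24  0.22  1.63  0.    1.29 -1.38] F [ 0.3  0.5 -0.9]
```

View pics/m3.png

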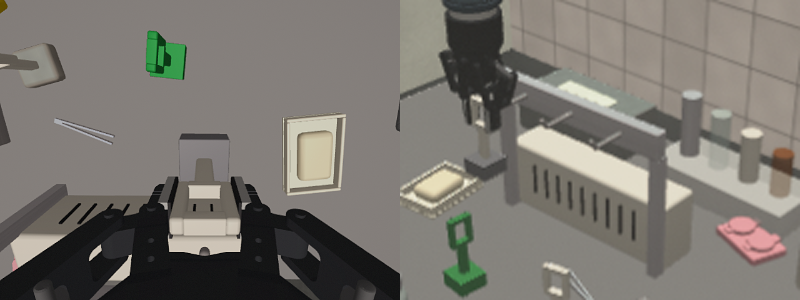

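Emit:
carry_out(steps=[-0.008,0,-0.001,0,0,0,0.2,-0.016,0,-0.001,0,0,0,0.2,-0.022,0,-0.001,0,0,0,0.2,-0.028,0,-0.001,0,0,0,0.2,-0.034,0,-0.001,0,0,0,0.2,-0.04,0,-0.001,0,0,0,0.2,-0.046,0,-0.001,0,0,0,0.2,-0.052,0,-0.001,0,0,0,0.2,-0.057,0,-0.001,0,0,0,0.2,-0.061,0,-0.001,0,0,0,0.2,-0.061,0,-0.001,0,0,0,0.2,-0.061,0,-0.001,0,0,0,0.2])

```text
time_s: 13.55
eef_pos: [0.5835, 0.2502, 0.2708]
eef_rot: [-0.0, -0.023, 1.0, -0.0]
wrist_force: [0.3, -0.7, -0.9]
opening: 0.41
grasp_force: 60.8
```

```bash
python3 st.py .5835 .2502 .2538 1.616
```

```text
pos [0.5835 0.2502 0.2708] ang 1.6159 tilt [-3.e-04 -0.e+00 -1.e+00] shift [-0.    -0.     0.017] wz -0.0001 q [ 0.22  0.34  1.48  0.    1.32 -1.4 ] F [ 0.3 -0.7 -0.9]
```

Emit:
carry_out(steps=[0,0,0.005,0,0,0,0.2,0,0,0.01,0,0,0,0.2,0,0,0.013,0,0,0,0.2,0,0,0.015,0,0,0,0.2,0,0,0.016,0,0,0,0.2,0,0,0.016,0,0,0,0.2,0,0,0.016,0,0,0,0.2])

```text
time_s: 14.25
eef_pos: [0.5836, 0.2503, 0.255]
eef_rot: [0.0, -0.023, 1.0, 0.0]
wrist_force: [0.8, 0.1, -0.6]
opening: 0.414
grasp_force: 60.8
```

No contact yet, so about 1 mm is left to drop. Lower slightly more, open and rise.

Emit:
carry_out(steps=[0,0,0.001,0,0,0,0.35,0,0,0.001,0,0,0,0.43,0,0,0.001,0,0,0,0.46,0,0,0.001,0,0,0,0.55,0,0,0.001,0,0,0,0.65,0,0,0.001,0,0,0,0.65,0,0,0.001,0,0,0,0.65,0,0,0.001,0,0,0,0.65,0,0,-0.01,0,0,0,0.65,0,0,-0.03,0,0,0,0.65,0,0,-0.06,0,0,0,0.65,0,0,-0.1,0,0,0,0.65,0.03,0,-0.1,0,0,0,0.65,0.06,0,-0.1,0,0,0,0.65,0.09,0,-0.1,0,0,0,0.65,0.12,0,-0.1,0,0,0,0.65,0.14,-0.04,-0.1,0,0,0,0.65,0.14,-0.06,-0.1,0,0,0,0.65,0.14,-0.06,-0.1,0,0,0,0.65])

```text
time_s: 16.15
eef_pos: [0.4462, 0.1825, 0.3562]
eef_rot: [0.001, -0.022, 1.0, -0.0]
wrist_force: [1.4, -0.1, 0.5]
opening: 0.651
grasp_force: 0.0
```

```bash
python3 st.py .4398 .0148 .22 1.826; python3 - <<'E'
from h import *
grab('wrist','wrist4.png');grab('side','side4.png');grab('scene','scene4.png')
d=load('side4.png')[0];w=load('wrist4.png')[0];s=load('scene4.png')[0]
f=lambda im,x,y,w,h:cv2.resize(im[y:y+h,x:x+w],(400,300),interpolation=cv2.INTER_CUBIC)
out=np.vstack([np.hstack([cv2.resize(w,(400,300)),f(d,220,150,200,150)]),np.hstack([f(s,230,150,200,150),f(w,0,0,200,150)])])
cv2.imwrite('pics/m4.png',out)
for n in ['scene','side','wrist']:
    P=load(n+'4.png')[1]; print(n,proj(P,[.4398,.0148,.116]))
E
```

```text
pos [0.4462 0.1825 0.3562] ang 1.614 tilt [ 2.1e-03 -3.0e-04 -1.0e+00] shift [ 0.0139 -0.1672  0.1362] wz -0.212 q [ 0.14 -0.08  1.77 -0.    1.45 -1.47] F [ 1.4 -0.1  0.5]
scene [268.39060606 246.55099392]
side [297.03252132 263.60338918]
wrist [135.24759136 198.18097932]
```

View pics/m4.png

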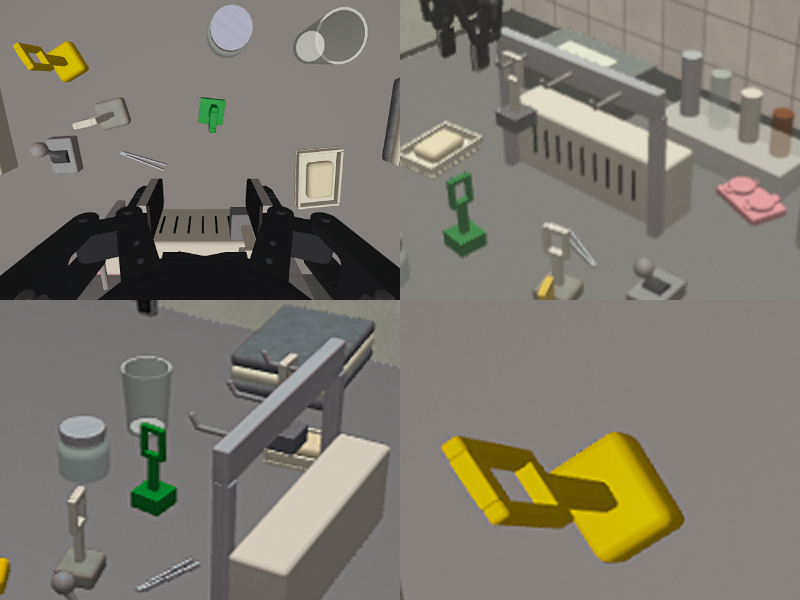

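Buffer hangs on peg2. The pumice is unmoved at wrist (136,200), matching its projection. Next, over the pumice.

Emit:
carry_out(steps=[0.004,-0.04,0,0,0,-0.1,0.7,0.008,-0.08,0,0,0,-0.2,0.7,0.012,-0.12,0.0,0,0,-0.212,0.7,0.0139,-0.15,0.03,0,0,-0.212,0.7,0.0139,-0.1672,0.07,0,0,-0.212,0.7,0.0139,-0.1672,0.11,0,0,-0.212,0.7,0.0139,-0.1672,0.13,0,0,-0.212,0.7,0.0139,-0.1672,0.136,0,0,-0.212,0.7,0.0139,-0.1672,0.136,0,0,-0.212,0.7,0.0139,-0.1672,0.136,0,0,-0.212,0.7])

```text
time_s: 17.3
eef_pos: [0.4411, 0.0166, 0.2202]
eef_rot: [0.001, -0.129, 0.992, -0.0]
wrist_force: [-0.8, -1.1, 0.8]
opening: 0.697
grasp_force: 0.0
```

```bash
python3 st.py .4398 .0148 .144 1.826
```

```text
pos [0.4411 0.0166 0.2202] ang 1.8289 tilt [ 2.e-03 -4.e-04 -1.e+00] shift [ 0.0019 -0.0013  0.0762] wz 0.0029 q [-0.23 -0.03  2.01  0.    1.16 -2.06] F [-0.8 -1.1  0.8]
```

Emit:
carry_out(steps=[0.001,-0.001,0.03,0,0,0.002,0.7,0.001,-0.001,0.055,0,0,0.002,0.7,0.001,-0.001,0.07,0,0,0.002,0.7,0.001,-0.001,0.076,0,0,0.002,0.7,0.001,-0.001,0.076,0,0,0.002,0.7,0.001,-0.001,0.076,0,0,0.002,0.5,0.001,-0.001,0.076,0,0,0.002,0.4,0.001,-0.001,0.076,0,0,0.002,0.2,0.001,-0.001,0.076,0,0,0.002,0.2,0.001,-0.001,0.076,0,0,0.002,0.2,0.001,-0.001,0.076,0,0,0.002,0.2,0.001,-0.001,0.076,0,0,0.002,0.2])

```text
time_s: 18.5
eef_pos: [0.4405, 0.0148, 0.1444]
eef_rot: [0.001, -0.127, 0.992, -0.001]
wrist_force: [0.1, 0.2, 7.0]
opening: 0.414
grasp_force: 59.4
```

```bash
python3 st.py .5321 .0676 .2713 1.616
```

```text
pos [0.4405 0.0148 0.1444] ang 1.826 tilt [ 2.9e-03 -6.0e-04 -1.0e+00] shift [-0.1023  0.0277 -0.1266] wz 0.21 q [-0.24  0.1   2.06  0.    0.97 -2.06] F [0.1 0.2 7. ]
```

Emit:
carry_out(steps=[0,0,-0.04,0,0,0,0.2,0,0,-0.08,0,0,0,0.2,0,0,-0.11,0,0,0,0.2,-0.01,0,-0.128,0,0,0.03,0.2,-0.03,0.008,-0.128,0,0,0.06,0.2,-0.055,0.016,-0.128,0,0,0.12,0.2,-0.075,0.022,-0.128,0,0,0.18,0.2,-0.092,0.0277,-0.128,0,0,0.21,0.2,-0.1023,0.0277,-0.128,0,0,0.21,0.2,-0.1023,0.0277,-0.128,0,0,0.21,0.2,-0.1023,0.0277,-0.128,0,0,0.21,0.2,-0.1023,0.0277,-0.128,0,0,0.21,0.2])

```text
time_s: 19.7
eef_pos: [0.5307, 0.0673, 0.2708]
eef_rot: [-0.0, -0.023, 1.0, -0.0]
wrist_force: [-0.4, 0.3, -0.4]
opening: 0.411
grasp_force: 60.4
```

```bash
python3 st.py .5917 .0700 .2713 1.616
```

```text
pos [0.5307 0.0673 0.2708] ang 1.6159 tilt [-6.e-04 -1.e-04 -1.e+00] shift [-0.0611 -0.0001 -0.0005] wz -0.0001 q [-0.1   0.12  1.74 -0.    1.28 -1.71] F [-0.4  0.3 -0.4]
```

Emit:
carry_out(steps=[-0.008,0,0,0,0,0,0.2,-0.016,0,0,0,0,0,0.2,-0.022,0,0,0,0,0,0.2,-0.028,0,0,0,0,0,0.2,-0.034,0,0,0,0,0,0.2,-0.04,0,0,0,0,0,0.2,-0.046,0,0,0,0,0,0.2,-0.052,0,0,0,0,0,0.2,-0.057,0,0,0,0,0,0.2,-0.06,0,0,0,0,0,0.2,-0.06,0,0,0,0,0,0.2,-0.06,0,0,0,0,0,0.2])

```text
time_s: 20.9
eef_pos: [0.5912, 0.0704, 0.2708]
eef_rot: [-0.0, -0.023, 1.0, 0.0]
wrist_force: [0.3, 1.1, -1.4]
opening: 0.409
grasp_force: 60.4
```

Emit:
carry_out(steps=[0,0,0.005,0,0,0,0.2,0,0,0.01,0,0,0,0.2,0,0,0.013,0,0,0,0.2,0,0,0.015,0,0,0,0.2,0,0,0.0165,0,0,0,0.2,0,0,0.0165,0,0,0,0.2,0,0,0.0165,0,0,0,0.2])

```text
time_s: 21.6
eef_pos: [0.5914, 0.0705, 0.2548]
eef_rot: [0.0, -0.023, 1.0, -0.0]
wrist_force: [-1.4, -0.9, 2.4]
opening: 0.409
grasp_force: 60.9
```

Emit:
carry_out(steps=[0,0,0,0,0,0,0.35,0,0,0,0,0,0,0.43,0,0,0,0,0,0,0.46,0,0,0,0,0,0,0.55,0,0,0,0,0,0,0.65,0,0,0,0,0,0,0.65,0,0,0,0,0,0,0.65,0,0,0,0,0,0,0.65,0,0,-0.01,0,0,0,0.65,0,0,-0.03,0,0,0,0.65,0,0,-0.06,0,0,0,0.65,0,0,-0.1,0,0,0,0.65,0.03,-0.04,-0.1,0,0,0,0.65,0.06,-0.08,-0.1,0,0,0,0.65,0.09,-0.12,-0.1,0,0,0,0.65,0.12,-0.16,-0.1,0,0,0,0.65,0.15,-0.18,-0.1,0,0,0,0.65,0.16,-0.18,-0.1,0,0,0,0.65,0.16,-0.18,-0.1,0,0,0,0.65])

```text
time_s: 23.5
eef_pos: [0.4389, -0.1169, 0.3553]
eef_rot: [0.001, -0.021, 1.0, -0.0]
wrist_force: [0.6, 0.6, 0.2]
opening: 0.651
grasp_force: 0.0
```

```bash
python3 - <<'E'
from h import *
grab('wrist','wrist5.png');grab('side','side5.png');grab('scene','scene5.png')
d=load('side5.png')[0];w=load('wrist5.png')[0];s=load('scene5.png')[0]
f=lambda im,x,y,w,h:cv2.resize(im[y:y+h,x:x+w],(400,300),interpolation=cv2.INTER_CUBIC)
out=np.vstack([np.hstack([cv2.resize(w,(400,300)),f(d,230,150,160,120)]),np.hstack([f(s,260,150,200,150),f(s,105,300,160,120)])])
cv2.imwrite('pics/m5.png',out)
E
python3 st.py .4038 -.3586 .25 .047
```

```text
pos [ 0.4403 -0.116   0.3549] ang 1.6171 tilt [ 1.1e-03 -2.0e-04 -1.0e+00] shift [ 0.0479 -0.2406  0.1049] wz 1.5701 q [-0.52 -0.14  1.83  0.    1.45 -2.14] F [-0.  -0.1 -0.2]
```

View pics/m5.png

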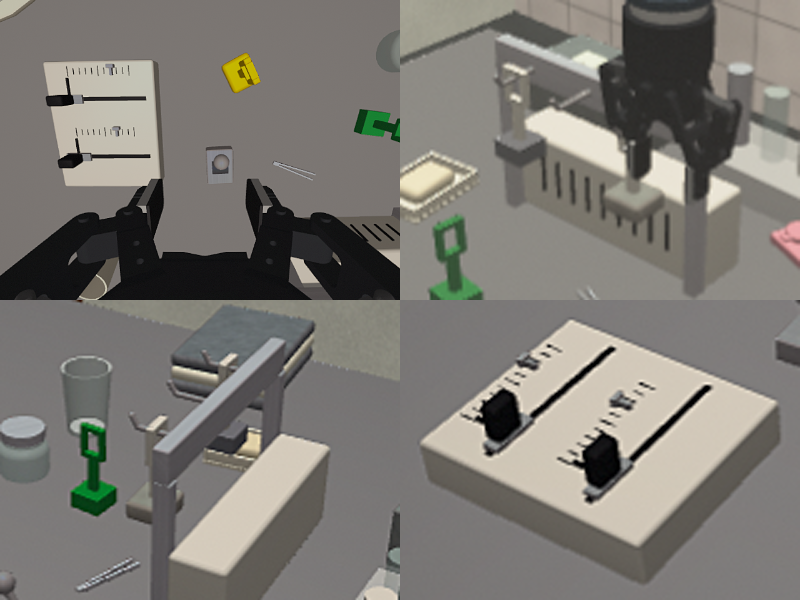

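Both tools hang freely on peg0 and peg2. The console needles are at zero. I'll take one close-up of the console from this wrist view and measure the marks against the needle tips.

```bash
python3 - <<'E'
from h import *
w=load('wrist5.png')[0]
cv2.imwrite('pics/w5c.png',cv2.resize(w[90:240,80:230],(600,600),interpolation=cv2.INTER_CUBIC))
E
```

```text
(no output)
```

View pics/w5c.png

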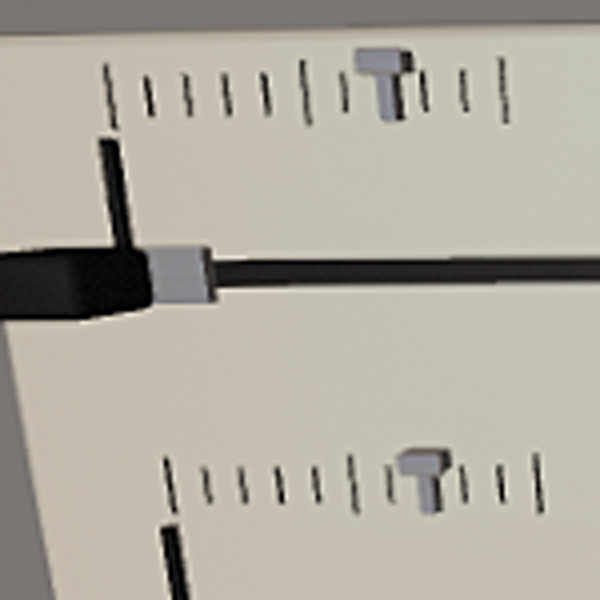

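Emit:
carry_out(steps=[0.01,-0.04,0,0,0,0.15,0,0.02,-0.08,0,0,0,0.3,0,0.03,-0.12,0,0,0,0.45,0,0.04,-0.16,0,0,0,0.6,0,0.0444,-0.2,0,0,0,0.75,0,0.0444,-0.24,0,0,0,0.9,0,0.0444,-0.268,0,0,0,1.05,0,0.0444,-0.268,0,0,0,1.2,0,0.0444,-0.268,0.03,0,0,1.35,0,0.0444,-0.268,0.06,0,0,1.5,0,0.0444,-0.268,0.08,0,0,1.57,0,0.0444,-0.268,0.08,0,0,1.57,0,0.0444,-0.268,0.08,0,0,1.57,0])

```text
time_s: 24.95
eef_pos: [0.4084, -0.386, 0.2745]
eef_rot: [-0.0, 0.689, 0.724, 0.0]
wrist_force: [0.6, -0.4, 0.7]
opening: -0.001
grasp_force: 0.0
```

```bash
python3 st.py .4083 -.3859 .135 .047
```

```text
pos [ 0.4084 -0.386   0.2745] ang 0.0497 tilt [-2.e-04  5.e-04 -1.e+00] shift [ 0.     -0.      0.1395] wz 0.0027 q [-0.97  0.18  1.67  0.    1.29 -1.02] F [ 0.6 -0.4  0.7]
```

```bash
python3 - <<'E'
from cp import *
P=load('wrist5.png')[1]
b=lambda x,y:((x+.5)/4-.5+80,(y+.5)/4-.5+90)
def q(n,x,y,z): print(n,(con(onz(P,*b(x,y),z))*1000).round(1))
q('n tick0',110,97,.045);q('n tick5',305,92,.045);q('n tick10',504,92,.045);q('needle n',108,142,.048)
q('n back',378,61,.054);q('n bar top?',388,110,.052);q('n bar foot',392,120,.046)
q('f tick0',170,485,.045);q('f tick5',353,485,.045);q('f tick10',538,485,.045);q('needle f',168,528,.048)
q('f back',422,466,.054);q('f bar',428,495,.052);q('f bar foot',431,512,.046)
E
```

```text
n tick0 [-95.  -49.6]
n tick5 [-95.3   0.7]
n tick10 [-94.6  51.1]
needle n [-84.  -50.1]
n back [-101.8   23.7]
n bar top? [-90.5  24.1]
n bar foot [-88.3  22.4]
f tick0 [  5.2 -49.5]
f tick5 [5.5 0.7]
f tick10 [ 5.8 50.9]
needle f [ 16.4 -50.3]
f back [-1.4 23.7]
f bar [ 6.8 23.6]
f bar foot [12.8 21.5]
```

Emit:
carry_out(steps=[0,0,0.04,0,0,0.002,0,0,0,0.08,0,0,0.002,0,0,0,0.12,0,0,0.002,0,0,0,0.14,0,0,0.002,0,0,0,0.14,0,0,0.002,0,0.01,0,0.14,0,0,0.002,0,0.018,0,0.14,0,0,0.002,0,0.026,0,0.14,0,0,0.002,0,0.034,0,0.14,0,0,0.002,0,0.042,0,0.14,0,0,0.002,0,0.05,0,0.14,0,0,0.002,0,0.058,0,0.14,0,0,0.002,0,0.064,0,0.14,0,0,0.002,0,0.07,0,0.14,0,0,0.002,0,0.075,0,0.14,0,0,0.002,0,0.08,0,0.14,0,0,0.002,0,0.083,0,0.14,0,0,0.002,0,0.085,0,0.14,0,0,0.002,0,0.085,0,0.14,0,0,0.002,0])

```text
time_s: 26.85
eef_pos: [0.4033, -0.301, 0.1341]
eef_rot: [-0.0, 0.691, 0.723, 0.0]
wrist_force: [0.5, -0.9, 1.4]
opening: -0.0
grasp_force: 0.5
```

```bash
python3 -c "
from cp import *
o=ctrl.get_obs();print(con(o['eef_pos']),o['eef_pos'],o['wrist_force'])"; python3 st.py .4083 -.3859 .135 .047
```

```text
[-0.05096995 -0.00996635] [ 0.40325458 -0.30095005  0.13414675] [ 0.45155014 -0.91069185  1.44288542]
pos [ 0.4033 -0.301   0.1341] ang 0.0441 tilt [-5.e-04  9.e-04 -1.e+00] shift [-0.0851  0.0013 -0.0009] wz -0.0029 q [-0.88  0.25  1.91  0.    0.98 -0.92] F [ 0.5 -0.9  1.4]
```

```bash
cat > prof.py <<'E'
from cp import *
def w2(x,y,z): return np.append(c+Rz.T@np.array([x,y])/1000,z/1000)
def prof(fn,lines,ys):
    im,P=load(fn)
    for x,z in lines:
        uv=np.array([proj(P,w2(x,y,z)) for y in ys]).astype(np.float32)
        v=cv2.remap(im,uv[None,:,0],uv[None,:,1],cv2.INTER_LINEAR)[0]
        print('x',x,'z',z,'uv',uv[0].round(),uv[-1].round()); print(' '.join('%d'%a for a in v.mean(1)))
        # blueness: steel vs cream
        print('  r-b',' '.join('%d'%(int(a[2])-int(a[0])) for a in v))
E
python3 - <<'E'
from prof import *
grab('wrist','n1.png')
print(load('n1.png')[1]['C'][:3,3])
ys=np.arange(-5,41,1)
print(' '.join(map(str,ys)))
prof('n1.png',[(-80,48),(-84,48),(-94,46),(-101,54)],ys)
E
```

```text
[ 0.40039292 -0.23000983  0.20526372]
-5 -4 -3 -2 -1 0 1 2 3 4 5 6 7 8 9 10 11 12 13 14 15 16 17 18 19 20 21 22 23 24 25 26 27 28 29 30 31 32 33 34 35 36 37 38 39 40
x -80 z 48 uv [264. 278.] [259. 181.]
167 167 167 166 167 167 167 167 167 167 167 168 164 18 31 32 2 167 167 168 168 168 168 168 168 167 168 167 168 168 168 168 167 167 168 168 168 168 168 169 168 168 169 168 168 168
  r-b 20 20 19 19 19 19 19 19 19 19 19 19 19 1 2 2 0 19 19 18 18 18 18 18 19 19 19 19 18 18 19 18 19 19 18 18 19 18 18 18 18 18 18 18 18 18
x -84 z 48 uv [256. 278.] [250. 181.]
167 167 167 166 167 167 166 167 167 167 167 168 164 18 29 32 2 167 168 167 167 168 168 167 167 168 167 168 168 168 168 168 168 168 168 168 168 168 168 169 168 168 168 168 168 168
  r-b 20 20 20 19 19 19 19 19 19 19 20 19 20 0 2 3 0 20 20 19 19 18 18 19 19 18 19 19 18 19 18 18 19 19 18 18 18 19 18 18 18 19 18 19 18 18
x -94 z 46 uv [235. 276.] [228. 181.]
167 166 167 167 167 179 31 91 172 168 167 167 167 167 167 173 3 89 170 167 168 167 168 168 168 170 118 122 123 125 48 130 170 168 168 172 53 87 173 167 168 168 168 168 168 171
  r-b 19 19 20 19 19 20 3 12 19 19 19 19 19 19 19 20 -1 13 19 19 19 19 19 19 19 20 -12 -10 -11 -11 4 16 19 18 18 18 7 11 19 19 18 18 18 18 18 18
x -101 z 54 uv [216. 283.] [206. 183.]
167 167 167 167 167 167 167 167 169 175 173 168 167 167 167 167 167 168 167 167 167 168 169 121 126 125 125 125 126 126 126 125 127 125 121 50 75 173 168 168 168 169 168 168 168 167
  r-b 20 20 20 20 19 20 19 19 20 20 20 19 19 19 19 19 19 20 19 19 19 18 19 15 -9 -9 -9 -9 -9 -9 -9 -10 -9 -10 -2 6 8 18 18 18 18 17 18 18 18 19
```

Emit:
carry_out(steps=[0.003,0.001,0,0,0,-0.003,0,0.006,0.001,0,0,0,-0.003,0,0.009,0.001,0,0,0,-0.003,0,0.011,0.001,0,0,0,-0.003,0,0.012,0.001,0,0,0,-0.003,0,0.012,0.001,0,0,0,-0.003,0,0.012,0.001,0,0,0,-0.003,0])

```text
time_s: 27.6
eef_pos: [0.4039, -0.289, 0.1343]
eef_rot: [-0.0, 0.69, 0.723, 0.0]
wrist_force: [0.5, -0.2, 0.1]
opening: 0.002
grasp_force: 0.1
```

```bash
python3 - <<'E'
from prof import *
o=ctrl.get_obs();print(con(o['eef_pos']),o['wrist_force'])
grab('wrist','n2.png')
ys=np.arange(8,36,.5)
print(' '.join('%g'%y for y in ys))
prof('n2.png',[(-84,46),(-92,46),(-94,46),(-101,54)],ys)
E
```

```text
[-0.04974371  0.0018894 ] [ 0.48170901 -0.20751166  0.0555517 ]
8 8.5 9 9.5 10 10.5 11 11.5 12 12.5 13 13.5 14 14.5 15 15.5 16 16.5 17 17.5 18 18.5 19 19.5 20 20.5 21 21.5 22 22.5 23 23.5 24 24.5 25 25.5 26 26.5 27 27.5 28 28.5 29 29.5 30 30.5 31 31.5 32 32.5 33 33.5 34 34.5 35 35.5
x -84 z 46 uv [254. 274.] [250. 217.]
168 167 168 167 167 167 168 168 167 167 168 168 168 168 167 168 167 168 168 169 175 135 42 24 30 31 31 23 7 23 112 170 172 168 168 168 168 168 168 168 168 169 168 168 168 168 168 168 168 168 168 169 169 168 169 168
  r-b 18 19 18 18 18 18 17 18 19 18 18 18 19 18 17 18 19 19 18 19 20 16 4 1 1 3 2 0 -1 4 13 18 18 18 18 18 18 19 18 19 18 18 17 18 19 18 18 18 18 18 18 18 18 18 18 18
x -92 z 46 uv [237. 274.] [232. 217.]
167 168 168 169 176 149 4 25 89 183 170 168 167 168 168 168 168 168 168 167 168 167 169 172 146 117 121 122 121 122 123 126 95 53 45 50 122 178 170 169 168 168 168 169 173 141 54 26 91 165 172 168 168 168 168 168
  r-b 18 18 18 19 19 16 -2 2 11 20 19 18 18 19 20 19 19 19 19 19 19 19 19 21 6 -11 -9 -7 -8 -8 -8 -9 -4 6 6 5 15 19 19 18 18 18 19 19 19 17 6 1 1
[... 167 characters left out ...]
2 122 122 123 125 95 52 45 51 123 177 170 168 168 167 168 170 173 142 54 25 87 162 172 168 168 167 168 168
  r-b 19 18 18 18 19 16 0 1 11 21 19 18 18 18 19 19 18 19 18 18 19 19 19 20 6 -10 -8 -7 -7 -8 -8 -9 -4 5 5 7 15 19 19 19 19 19 18 18 18 16 6 3 11 17 19 18 17 19 18 17
x -101 z 54 uv [213. 280.] [207. 221.]
167 167 167 167 167 168 167 168 167 167 168 167 167 167 168 167 167 168 170 156 118 117 125 125 124 124 124 125 125 125 125 125 125 125 125 124 125 125 126 126 127 126 119 93 59 49 45 62 156 173 169 168 168 168 168 168
  r-b 19 19 19 19 18 18 18 18 18 18 18 19 19 18 19 19 19 18 19 19 11 -3 -6 -6 -6 -6 -5 -7 -7 -7 -7 -7 -7 -8 -7 -8 -8 -9 -9 -9 -9 -9 -1 9 8 6 5 9 19 19 19 18 18 18 18 18
```

Emit:
carry_out(steps=[0.0005,0,0,0,0,0,0,0.001,0,0,0,0,0,0,0.0015,0,0,0,0,0,0,0.0015,0,0,0,0,0,0,0.0015,0,0,0,0,0,0,0.0015,0,0,0,0,0,0,-0.01,0,0,0,0,0,0,-0.03,0,0,0,0,0,0,-0.051,0,0,0,0,0,0,-0.051,0,0,0,0,0,0,-0.051,0,0,0,0,0,0])

```text
time_s: 28.75
eef_pos: [0.406, -0.3404, 0.1341]
eef_rot: [-0.001, 0.691, 0.723, 0.0]
wrist_force: [-0.2, 0.1, 0.4]
opening: -0.002
grasp_force: 0.0
```

```bash
python3 - <<'E'
from prof import *
o=ctrl.get_obs();print(con(o['eef_pos']),o['wrist_force'])
grab('wrist','n3.png'); print(con(load('n3.png')[1]['C'][:3,3]))
ys=np.arange(8,36,.5)
print(' '.join('%g'%y for y in ys))
prof('n3.png',[(-82,46),(-85,46),(-92,46),(-101,54)],ys)
E
```

```text
[-0.05009904 -0.04948395] [-0.1525377   0.10781497  0.36411308]
[-0.04976218  0.02149113]
8 8.5 9 9.5 10 10.5 11 11.5 12 12.5 13 13.5 14 14.5 15 15.5 16 16.5 17 17.5 18 18.5 19 19.5 20 20.5 21 21.5 22 22.5 23 23.5 24 24.5 25 25.5 26 26.5 27 27.5 28 28.5 29 29.5 30 30.5 31 31.5 32 32.5 33 33.5 34 34.5 35 35.5
x -82 z 46 uv [252. 163.] [249.  95.]
167 168 167 168 168 167 168 167 168 168 168 168 168 168 168 168 167 167 168 168 168 167 167 168 168 168 170 140 56 35 39 39 33 80 164 171 167 167 168 167 168 168 168 168 168 168 168 168 168 168 168 168 168 168 168 168
  r-b 21 21 20 21 21 21 21 21 21 21 21 20 22 20 21 20 21 21 20 21 20 21 21 20 20 21 21 19 6 1 3 2 1 10 21 21 21 21 21 21 20 20 20 20 20 20 20 20 20 20 21 20 20 20 20 20
x -85 z 46 uv [245. 163.] [242.  96.]
168 168 167 168 167 168 168 168 168 167 168 168 168 168 168 167 168 167 168 168 168 168 167 168 168 168 171 140 57 35 40 39 32 79 164 171 168 168 168 168 168 168 168 168 167 168 168 168 168 168 167 167 168 168 168 168
  r-b 21 21 21 20 21 21 21 21 21 20 20 21 20 20 20 21 20 21 21 21 21 20 21 21 20 21 21 19 8 3 3 3 2 11 21 21 
[... 238 characters left out ...]
134 170 168 168 168 167 168 167 169 179 79 24 69 161 170 168 168 167 167 168
  r-b 21 20 21 21 21 21 13 1 15 21 21 21 21 21 20 21 21 20 20 20 21 20 20 21 21 22 18 1 -5 -10 -10 -9 -10 -10 -10 -12 -3 21 21 20 21 20 20 21 20 21 8 0 8 19 21 19 20 21 21 20
x -101 z 54 uv [203. 165.] [196.  94.]
167 168 168 168 168 167 168 168 168 168 167 168 167 168 168 168 167 168 169 175 117 110 126 126 127 127 126 126 126 127 126 126 126 126 126 126 127 127 126 126 127 126 126 104 127 173 168 168 168 168 167 167 167 168 168 167
  r-b 21 20 20 20 21 21 20 21 20 20 21 21 21 20 20 21 21 21 20 22 17 3 -9 -10 -10 -10 -10 -9 -10 -9 -10 -10 -10 -10 -9 -10 -9 -10 -10 -10 -9 -10 -9 3 19 21 20 19 20 21 21 20 20 20 20 20
```

Emit:
carry_out(steps=[0.02,0,0,0,0,0,0,0.04,0,0,0,0,0,0,0.049,0,0,0,0,0,0,0.051,0,0,0,0,0,0,0.0522,0,0,0,0,0,0,0.0528,0,0,0,0,0,0,0.0532,0,0,0,0,0,0,0.0532,0,0,0,0,0,0,0.0532,0,0,0,0,0,0,0.05,0,0,0,0,0,0,0.03,0,0,0,0,0,0,0.01,0,0,0,0,0,0,0,0,0,0,0,0,0,0,0,0,0,0,0,0,0,0,0,0,0,0,0])

```text
time_s: 30.3
eef_pos: [0.406, -0.3398, 0.134]
eef_rot: [-0.001, 0.69, 0.723, 0.0]
wrist_force: [0.2, 0.4, -0.2]
opening: 0.001
grasp_force: 0.0
```

```bash
cat >> prof.py <<'E'
def edges(fn,x,z,lo,hi):
    "dark span (needle) / steel span by r-b < 10, interpolated, in console y mm"
    im,P=load(fn); ys=np.arange(lo,hi,.05)
    uv=np.array([proj(P,w2(x,y,z)) for y in ys]).astype(np.float32)
    v=cv2.remap(im,uv[None,:,0],uv[None,:,1],cv2.INTER_LINEAR)[0].astype(float)
    m=v.mean(1)<(168+40)/2+30; k=ys[m]; print(fn,x,'span',k.min().round(2),k.max().round(2),'mid',((k.min()+k.max())/2).round(2)) if len(k) else print('none')
E
python3 - <<'E'
from prof import *
grab('wrist','n4.png'); print(con(load('n4.png')[1]['C'][:3,3]),ctrl.get_obs()['wrist_force'])
for f in ['n3.png','n4.png']:
    edges(f,-85,46,15,35); edges(f,-101,54,12,35); edges(f,-92,46,6,15); edges(f,-92,46,28,35)
E
```

```text
[-0.04977434  0.02206831] [-0.36015397 -0.05170987  0.64277833]
n3.png -85 span 21.55 24.8 mid 23.18
n3.png -101 span 17.9 30.0 mid 23.95
n3.png -92 span 10.75 12.15 mid 11.45
n3.png -92 span 30.85 32.3 mid 31.58
n4.png -85 span 21.95 25.05 mid 23.5
n4.png -101 span 17.9 30.1 mid 24.0
n4.png -92 span 10.85 12.15 mid 11.5
n4.png -92 span 30.85 32.2 mid 31.53
```

Emit:
carry_out(steps=[-0.01,0,-0.04,0,0,0,0,-0.03,0,-0.06,0,0,0,0,-0.046,0.03,-0.06,0,0,0,0,-0.046,0.07,-0.06,0,0,0,0,-0.046,0.1,-0.06,0,0,0,0,-0.046,0.1,-0.06,0,0,0,0,-0.046,0.1,-0.03,0,0,0,0,-0.046,0.1,0,0,0,0,0,-0.046,0.1,0,0,0,0,0,-0.034,0.1,0,0,0,0,0,-0.026,0.1,0,0,0,0,0,-0.018,0.1,0,0,0,0,0,-0.01,0.1,0,0,0,0,0,-0.002,0.1,0,0,0,0,0,0.006,0.1,0,0,0,0,0,0.014,0.1,0,0,0,0,0,0.02,0.1,0,0,0,0,0,0.026,0.1,0,0,0,0,0,0.03,0.1,0,0,0,0,0,0.03,0.1,0,0,0,0,0])

```text
time_s: 32.35
eef_pos: [0.5045, -0.3047, 0.134]
eef_rot: [-0.001, 0.69, 0.724, 0.0]
wrist_force: [0.3, 0.6, -0.0]
opening: 0.003
grasp_force: 0.0
```

Emit:
carry_out(steps=[0.005,0,0,0,0,0,0,0.01,0,0,0,0,0,0,0.014,0,0,0,0,0,0,0.017,0,0,0,0,0,0,0.019,0,0,0,0,0,0,0.02,0,0,0,0,0,0,0.02,0,0,0,0,0,0,0.02,0,0,0,0,0,0,0.01,0,0,0,0,0,0,-0.01,0,0,0,0,0,0,-0.03,0,0,0,0,0,0,-0.03,0,0,0,0,0,0,-0.03,0,0,0,0,0,0])

```text
time_s: 33.65
eef_pos: [0.5059, -0.3369, 0.1343]
eef_rot: [-0.0, 0.691, 0.723, 0.0]
wrist_force: [0.2, 1.3, -0.7]
opening: -0.001
grasp_force: 0.0
```

```bash
python3 - <<'E'
from prof import *
grab('wrist','f1.png'); print(con(load('f1.png')[1]['C'][:3,3]),ctrl.get_obs()['wrist_force'])
f='f1.png'
edges(f,15,46,10,35); edges(f,-1,54,12,35); edges(f,8,46,6,15); edges(f,8,46,28,35)
ys=np.arange(8,36,1)
prof(f,[(15,46),(18,46),(8,46),(-1,54)],ys)
E
```

```text
[0.05025902 0.02032162] [-0.06244988 -0.69863805 -0.23030007]
f1.png 15 span 19.6 22.75 mid 21.18
f1.png -1 span 17.25 29.4 mid 23.33
f1.png 8 span 10.85 12.2 mid 11.52
f1.png 8 span 31.0 32.3 mid 31.65
x 15 z 46 uv [245. 160.] [241.  93.]
164 165 164 165 164 164 164 164 164 164 165 170 35 38 33 163 164 165 164 165 164 164 164 164 165 164 164 164
  r-b 22 22 22 22 22 22 22 21 22 21 21 21 3 2 2 23 21 21 22 21 22 21 21 22 21 22 21 21
x 18 z 46 uv [252. 160.] [248.  93.]
165 165 164 164 165 164 164 164 165 165 164 171 34 40 34 162 164 165 165 164 164 165 164 164 165 164 164 164
  r-b 22 22 21 22 22 22 22 22 21 21 22 21 1 3 1 23 22 21 21 22 21 20 22 21 22 21 21 21
x 8 z 46 uv [229. 160.] [224.  94.]
165 164 167 109 87 167 164 164 164 164 164 164 166 103 122 121 121 120 166 164 165 164 165 125 60 166 164 164
  r-b 21 22 21 18 13 22 22 22 22 22 22 21 21 14 -10 -10 -10 -11 24 22 21 22 21 17 8 22 21 22
x -1 z 54 uv [202. 162.] [196.  92.]
163 164 164 164 164 163 164 164 164 151 116 124 124 124 125 125 125 125 125 125 125 104 167 164 164 164 163 163
  r-b 22 22 22 22 23 22 22 22 22 21 -4 -10 -10 -10 -9 -9 -9 -9 -9 -9 -11 11 22 22 22 22 22 22
```

Emit:
carry_out(steps=[0.02,0,0,0,0,0,0,0.04,0,0,0,0,0,0,0.047,0,0,0,0,0,0,0.049,0,0,0,0,0,0,0.0505,0,0,0,0,0,0,0.0512,0,0,0,0,0,0,0.0518,0,0,0,0,0,0,0.0518,0,0,0,0,0,0,0.0518,0,0,0,0,0,0,0.048,0,0,0,0,0,0,0.03,0,0,0,0,0,0,0.01,0,0,0,0,0,0,0,0,0,0,0,0,0,0,0,0,0,0,0,0,0,0,0,0,0,0,0])

```text
time_s: 35.2
eef_pos: [0.5058, -0.3356, 0.134]
eef_rot: [-0.001, 0.691, 0.723, 0.0]
wrist_force: [-0.3, -1.1, -0.1]
opening: 0.002
grasp_force: 0.0
```

```bash
python3 - <<'E'
from prof import *
grab('wrist','f2.png'); print(con(load('f2.png')[1]['C'][:3,3]))
f='f2.png'
edges(f,15,46,10,35); edges(f,-1,54,12,35); edges(f,8,46,6,15); edges(f,8,46,28,35)
edges(f,-85,46,15,35); edges(f,-101,54,12,35)
# switch base & ball from wrist5 + scene5/side5 later
E
python3 st.py .45 -.0887 .2 .0
```

```text
[0.05018495 0.02156006]
f2.png 15 span 20.2 23.35 mid 21.78
f2.png -1 span 17.1 29.3 mid 23.2
f2.png 8 span 10.8 12.2 mid 11.5
f2.png 8 span 30.85 32.35 mid 31.6
f2.png -85 span 15.0 34.95 mid 24.98
f2.png -101 span 12.0 34.95 mid 23.48
pos [ 0.5058 -0.3352  0.1339] ang 0.0468 tilt [-8.0e-04  1.1e-03 -1.0e+00] shift [ 0.2489 -0.0443 -0.0657] wz 0.0468 q [-0.78  0.45  1.64  0.    1.06 -0.83] F [ 0.2 -0.9 -0.2]
```

Emit:
carry_out(steps=[0.02,0,0,0,0,0,0,0.04,0,0,0,0,0,0,0.047,0,0,0,0,0,0,0.05,0,0,0,0,0,0,0.0515,0,0,0,0,0,0,0.0522,0,0,0,0,0,0,0.0527,0,0,0,0,0,0,0.0527,0,0,0,0,0,0,0.0527,0,0,0,0,0,0,0.048,0,0,0,0,0,0,0.03,0,0,0,0,0,0,0.01,0,0,0,0,0,0,0,0,0,0,0,0,0,0,0,0,0,0,0,0,0,0,0,0,0,0,0])

```text
time_s: 36.75
eef_pos: [0.5059, -0.3356, 0.134]
eef_rot: [-0.0, 0.691, 0.723, 0.0]
wrist_force: [0.1, -0.4, -0.7]
opening: -0.005
grasp_force: 0.0
```

```bash
python3 - <<'E'
from prof import *
grab('wrist','f3.png'); print(con(load('f3.png')[1]['C'][:3,3]))
f='f3.png'
edges(f,15,46,10,35); edges(f,-1,54,12,35); edges(f,8,46,6,15); edges(f,8,46,28,35)
E
```

```text
[0.05025004 0.0215468 ]
f3.png 15 span 21.3 24.5 mid 22.9
f3.png -1 span 17.2 29.3 mid 23.25
f3.png 8 span 10.9 12.25 mid 11.57
f3.png 8 span 30.8 32.3 mid 31.55
```

Emit:
carry_out(steps=[0,0,-0.04,0,0,0,0,0,0,-0.08,0,0,0,0,0.03,-0.005,-0.1,0,0,0,0,0.07,-0.015,-0.1,0,0,0,0,0.11,-0.025,-0.1,0,0,0,0,0.15,-0.035,-0.1,0,0,0,0,0.19,-0.04,-0.1,0,0,0,0,0.22,-0.045,-0.1,0,0,0,0,0.24,-0.0482,-0.1,0,0,0,0,0.2512,-0.0482,-0.1,0,0,0,0,0.2512,-0.0482,-0.1,0,0,0,0])

```text
time_s: 37.9
eef_pos: [0.4461, -0.0856, 0.2344]
eef_rot: [0.0, 0.689, 0.724, 0.0]
wrist_force: [0.8, -0.4, 0.0]
opening: 0.003
grasp_force: 0.0
```

```bash
python3 st.py .446 -.087 .13 .047; python3 - <<'E'
from h import *
grab('wrist','w6.png');P=load('w6.png')[1]
grab('scene','s6.png');grab('side','d6.png')
print('ball w6',proj(P,[.4946,-.0887,.073]))
P0=load('wrist0.png')[1];print([onz(P0,u,v,.025)[:2].round(4).tolist() for u,v in [(243,262),(312,256),(247,307),(313,303)]])
d=load('d6.png')[0];w=load('w6.png')[0];s=load('s6.png')[0]
f=lambda im,x,y,w,h:cv2.resize(im[y:y+h,x:x+w],(400,300),interpolation=cv2.INTER_CUBIC)
cv2.imwrite('pics/m6.png',np.vstack([np.hstack([cv2.resize(w,(400,300)),f(d,230,150,240,180)]),np.hstack([f(s,200,200,200,150),f(s,105,300,160,120)])]))
E
```

```text
pos [ 0.4461 -0.0856  0.2344] ang 0.0493 tilt [ 2.e-04  1.e-04 -1.e+00] shift [-0.0014 -0.0002  0.1044] wz 0.0023 q [-0.45 -0.02  1.97  0.    1.19 -0.5 ] F [ 0.8 -0.4  0. ]
ball w6 [398.50716193 248.42813041]
[[0.4887, -0.0583], [0.5592, -0.0517], [0.4896, -0.1091], [0.5597, -0.1043]]
```

View pics/m6.png

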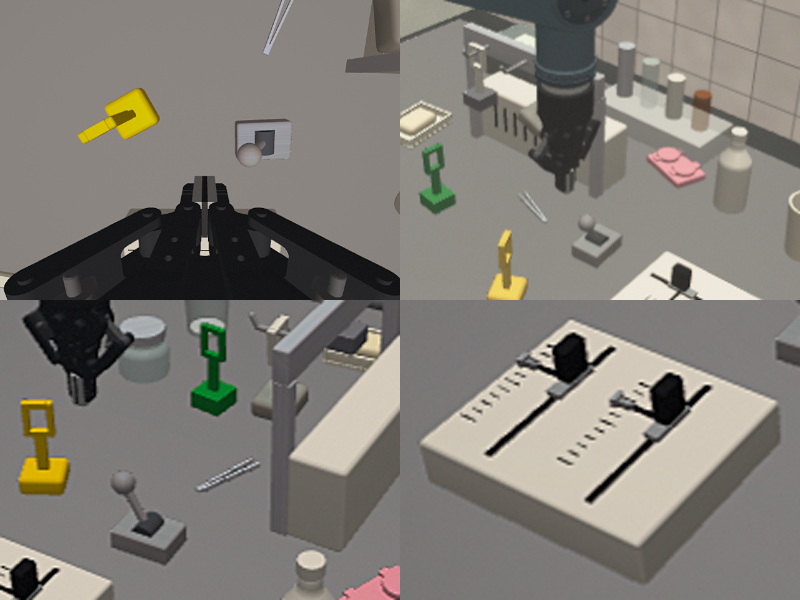

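Emit:
carry_out(steps=[-0.001,0,0.04,0,0,0,0,-0.001,0,0.08,0,0,0,0,-0.001,0,0.104,0,0,0,0,-0.001,0,0.104,0,0,0,0,-0.001,0.01,0.104,0,0,0,0,-0.001,0.018,0.104,0,0,0,0,-0.001,0.026,0.104,0,0,0,0,-0.002,0.034,0.104,0,0,0,0,-0.002,0.042,0.104,0,0,0,0,-0.002,0.05,0.104,0,0,0,0,-0.002,0.058,0.104,0,0,0,0,-0.002,0.064,0.104,0,0,0,0,-0.002,0.07,0.104,0,0,0,0,-0.002,0.07,0.104,0,0,0,0])

```text
time_s: 39.45
eef_pos: [0.517, -0.0857, 0.1303]
eef_rot: [0.0, 0.69, 0.724, 0.0]
wrist_force: [0.2, -0.3, -0.1]
opening: 0.001
grasp_force: 0.0
```

```bash
cat > ball.py <<'E'
from h import *
import sys
n=sys.argv[1]
for k in ['scene','side']:
    im=grab(k,n+k+'.png'); P=load(n+k+'.png')[1]
    c=np.array(load(('scene0' if k=='scene' else 'side0')+'.png')[0]).astype(int)
    df=np.abs(im.astype(int)-c).sum(2)
    for th in [0,.25,.5,.75,1.0]:
        a=th-.5; X=[.5243+.0604*np.sin(a),-.085+.0604*np.sin(a)*.1,.022+.0604*np.cos(a)]
        u,v=proj(P,X).round().astype(int); print(k,th,(u,v),im[v-1:v+2,u-1:u+2].mean((0,1)).round(),df[v-1:v+2,u-1:u+2].mean().round())
print(ctrl.get_obs()['eef_pos'],ctrl.get_obs()['wrist_force'])
E
python3 ball.py b1
```

```text
scene 0 (np.int64(262), np.int64(291)) [117. 118. 120.] 44.0
scene 0.25 (np.int64(268), np.int64(291)) [58. 58. 58.] 64.0
scene 0.5 (np.int64(274), np.int64(292)) [21. 18. 17.] 143.0
scene 0.75 (np.int64(280), np.int64(295)) [129. 129. 134.] 22.0
scene 1.0 (np.int64(286), np.int64(299)) [74. 74. 77.] 156.0
side 0 (np.int64(342), np.int64(284)) [112. 117. 119.] 91.0
side 0.25 (np.int64(345), np.int64(279)) [47. 48. 50.] 261.0
side 0.5 (np.int64(348), np.int64(276)) [62. 64. 66.] 208.0
side 0.75 (np.int64(352), np.int64(274)) [104. 108. 112.] 83.0
side 1.0 (np.int64(355), np.int64(273)) [129. 134. 141.] 27.0
[ 0.51637601 -0.08568081  0.13029741] [-0.35252512 -0.65202256 -0.94981045]
```

Emit:
carry_out(steps=[0,0.002,0,0,0,0,0,0,0.004,0,0,0,0,0,0,0.006,0,0,0,0,0,0,0.006,0,0,0,0,0])

```text
time_s: 39.95
eef_pos: [0.5223, -0.0854, 0.1303]
eef_rot: [-0.0, 0.69, 0.724, -0.0]
wrist_force: [-1.0, 0.8, 0.3]
opening: 0.0
grasp_force: 0.3
```

Emit:
carry_out(steps=[0,0.002,0,0,0,0,0,0,0.003,0,0,0,0,0,0,0.004,0,0,0,0,0,0,0.004,0,0,0,0,0])

```text
time_s: 40.35
eef_pos: [0.5251, -0.0852, 0.1301]
eef_rot: [-0.001, 0.69, 0.724, -0.001]
wrist_force: [-7.5, -1.3, 3.6]
opening: -0.0
grasp_force: 3.6
```

Emit:
carry_out(steps=[0,-0.01,0,0,0,0,0,0,-0.03,0,0,0,0,0,0,-0.05,0,0,0,0,0,0,-0.07,0,0,0,0,0,0,-0.07,-0.04,0,0,0,0,0,-0.07,-0.08,0,0,0,0,0,-0.07,-0.12,0,0,0,0,0,-0.07,-0.16,0,0,0,0,0,-0.07,-0.2,0,0,0,0,0,-0.07,-0.2,0,0,0,0])

```text
time_s: 41.35
eef_pos: [0.4587, -0.0896, 0.337]
eef_rot: [0.006, 0.69, 0.724, 0.002]
wrist_force: [-0.6, -0.7, 0.6]
opening: 0.0
grasp_force: 0.0
```

```bash
python3 ball.py b2; python3 - <<'E'
from h import *
# changes vs s6/d6 around the console and the tools
for k,a,b in [('scene','s6.png','b2scene.png'),('side','d6.png','b2side.png')]:
    A=load(a)[0].astype(int);B=load(b)[0].astype(int);m=(np.abs(A-B).sum(2)>60).astype(np.uint8)
    n,_,st,ce=cv2.connectedComponentsWithStats(m)
    print(k,[(s[:5].tolist()) for s in st[1:] if s[4]>15])
E
```

```text
scene 0 (np.int64(262), np.int64(291)) [123. 124. 126.] 27.0
scene 0.25 (np.int64(268), np.int64(291)) [122. 124. 126.] 171.0
scene 0.5 (np.int64(274), np.int64(292)) [123. 123. 126.] 174.0
scene 0.75 (np.int64(280), np.int64(295)) [119. 120. 125.] 21.0
scene 1.0 (np.int64(286), np.int64(299)) [104. 104. 110.] 62.0
side 0 (np.int64(342), np.int64(284)) [132. 138. 140.] 31.0
side 0.25 (np.int64(345), np.int64(279)) [132. 138. 140.] 12.0
side 0.5 (np.int64(348), np.int64(276)) [132. 138. 141.] 10.0
side 0.75 (np.int64(352), np.int64(274)) [101. 105. 111.] 85.0
side 1.0 (np.int64(355), np.int64(273)) [129. 134. 140.] 34.0
[ 0.45666912 -0.08869996  0.33158708] [-0.18240547  0.39041282 -0.70314172]
scene [[134, 0, 58, 92, 1534], [164, 0, 107, 124, 5834], [178, 92, 16, 20, 111], [195, 100, 10, 24, 69], [213, 109, 42, 9, 92], [209, 123, 60, 130, 3982], [218, 127, 9, 3, 19], [337, 206, 8, 7, 29], [333, 212, 7, 8, 28], [334, 223, 2, 10, 17], [348, 227, 15, 31, 127], [325, 251, 11, 9, 68], [255, 289, 36, 22, 223]]
side [[0, 0, 88, 232, 3442], [51, 0, 65, 37, 979], [101, 13, 267, 201, 18444], [323, 128, 28, 14, 54], [319, 155, 30, 8, 121], [303, 188, 48, 79, 1437], [316, 199, 28, 9, 124], [348, 272, 13, 19, 78], [337, 283, 10, 7, 34]]
```

The switch is over. The rail region at scene (325–363, 206–258) also changed, so I'll check numerically whether the hung pumice moved.

```bash
python3 - <<'E'
from h import *
im={k:load(k+'.png')[0].astype(int) for k in ['scene5','s6','b2scene']}
for a,b in [('scene5','s6'),('scene5','b2scene'),('s6','b2scene')]:
    m=(np.abs(im[a]-im[b]).sum(2)>60)[200:265,315:375]; print(a,b,m.sum())
def asc(A):
    g=A[205:265:2,318:372:2].mean(2); return [''.join(' .:-=+*#%@'[min(9,int(v/20))] for v in r) for r in g]
for x,y in zip(asc(im['s6']),asc(im['b2scene'])): print(x,'|',y)
P=load('b2scene.png')[1]
for n,X in [('peg0 pt',[.5917,.07,.215]),('plate bottom',[.5917,.07,.1805]),('head ctr',[.5917,.07,.1225]),('tip',[.5603,.069,.2295])]: print(n,proj(P,X).round())
d={k:load(k+'.png')[0].astype(int) for k in ['side5','d6','b2side']};Pd=load('b2side.png')[1]
print('side head',proj(Pd,[.5917,.07,.1225]).round(),proj(Pd,[.5917,.07,.203]).round(),[ (np.abs(d['side5']-d[k]).sum(2)>60)[210:250,300:340].sum() for k in ['d6','b2side']])
E
```

```text
scene5 s6 154
scene5 b2scene 328
s6 b2scene 282
+++++*+++++++*+***+#%%%%*-- | ++*++++*+++*+++*+++#%%%%*--
*+*+++*++++#++++++#%%%%*--- | +**+++++++%@#*++++#%%%%*-=-
****=+*+*+%@@++*+%%%%%+---= | ****=+*+++@@=++++%%%%%+---=
****-++++#@@=+*+%%%%%+-=-=- | ****-++++#@%-=*+%%%%%+-----
*****=*##@@+=++%%%%%+------ | *****=*#*@@+==+%%%%%+------
******-:@@#**-%%%%%+------- | ***+*+-:*@@+*-%%%%%+-------
********==--=%%%%%+-=----=+ | ++*****+@@+:=%%%%%+------=+
********==+=%%%%%+-=----=:: | *****+*+*@=+%%%%%+-=----=::
********==+%%%%%=------=::: | +*******=-=%%%%%=------=:::
********==@%%%%=-------:::: | *****++**=@%%%%=-------::::
********==+#%%=-=-----+@@:. | *********=+#%%=-------+@@:.
********======-=-----++++++ | ****+****=====-------++++++
********======------+*+==++ | *********=====------*+-==++
********======-----+**++*#* | *********=====-----**-:+*#*
*********=====----+*****+++ | *********=====----**+:+*+++
*********=====---+********* | *********=====---***=:*****
*********=====--+********** | *********=====--***+-=***+*
********+====--+*********** | *********====--****=:******
*******+*=+-=-#=+********** | *********-+---#+***--******
******+**+===*-*#*+******** | *********====*-==++:+******
=********=====-**++******** | =********=====--:-:-*******
=****+***+====-**-+*******+ | =********=====-=-::+******+
=********=====-+=:+******+% | =********=====-+*********+%
+***=+***=====-=-:******+#@ | +********=====-+********+#@
****---=+=====--:+******#@@ | *********=====-+*******+*@@
****-----======-+*******@@@ | *********=====-+******+*@@@
****=::::======-*****+*@@@@ | *********=====-+*******@@@@
*******=:-====-******+@@@@@ | *********=====-+*****+@@@@@
*********=====-*****+@@@@@@ | *********=====-******@@@@@@
*********=====-****+@@@@@@@ | *********=====-+***+@@@@@@@
peg0 pt [339. 216.]
plate bottom [338. 230.]
head ctr [338. 252.]
tip [326. 206.]
side head [323. 230.] [323. 205.] [np.int64(1094), np.int64(607)]
```

```bash
cat > ta.py <<'E'
from h import *
import sys
n=sys.argv[1]
for k,(y0,y1,x0,x1) in [('scene',(200,270,315,375)),('side',(170,260,280,360))]:
    A=grab(k,n+k+'.png').astype(int)
    g=A[y0:y1:2,x0:x1:1]; 
    print(k,y0,x0); print('\n'.join(''.join(' .:-=+*#%@'[min(9,int(v/22))] for v in r) for r in g.mean(2)))
E
python3 ta.py t1; python3 -c "
from h import *
a=load('b2scene.png')[0].astype(int);b=load('t1scene.png')[0].astype(int);print((np.abs(a-b).sum(2)>60)[200:270,315:375].sum())"
```

```text
scene 200 315
++++++++++++++++++++++++++++++++++++++++=-:::-+#%#####%#*=--
++++++++++++++++++++++++++++++++++++++++++++*#########*=----
++++++++++++++++++++++++++++++++++++++++++*#########+-------
++++++++++#*++++++++++++++++++++++++++++##########+---------
+++++++++=-==++++++++++==%@@@*++++++++##########+-----------
++++++++++=-==+++++++=#@@@@*-=++++++#%########+-------------
+++++++++++=-=+**+++*%@@@#=--+++++#%########+---------------
++++++++++++=::-=++%@@%@*--=-+++#%#######*=---------------==
+++++++++++++++++===+#+==+****#########*=--------------==+++
++++++++++++++++++=======-:*#########*=--------------::::-++
++++++++++++++++++=======*#########*=---------------::::::::
++++++++++++++++++=====#%########*=---------------::::::::::
++++++++++++++++++===+#########*=--------------+=-:..:::::::
++++++++++++++++++===----==+*+=--------------====++++*#%+:..
+++++++++++++++++++==----------------------=+++==========++=
+++++++++++++++++++==--------------------=++++**+#*+========
+++++++++++++++++++==------------------=++++++++++======++**
+++++++++++++++++++++-------=---------+++++++++++
[... 4010 characters left out ...]
++++++++++=:-+++=-:=+++=:-++++++========++++++++
***************************++++++++++++++++==+++=-:=+++=:-++++++=========+++++++
*******************************+++++++++++++++++=--=+++=:-++++++=========+++++++
***********************************++++++++++++++++++++=:-+++++==========+++++++
***************************************++++++++++++++++===+++++=========++++++++
*******************************************++++++++++++++++++++=========++++++++
***********************************************++++++++++++++++=========++++++++
***************************************************++++++++++++=========++++++++
*******************************************************++++++++=========++++++++
290
```

The pumice is swinging on its peg, possibly from the random knock. I'll back the arm off, wait, and watch.

Emit:
carry_out(steps=[-0.03,-0.03,0,0,0,0,0,-0.06,-0.06,0,0,0,0,0,-0.09,-0.08,0,0,0,0,0,-0.12,-0.09,0,0,0,0,0,-0.12,-0.09,0,0,0,0,0,-0.12,-0.09,0,0,0,0,0,-0.12,-0.09,0,0,0,0,0,-0.12,-0.09,0,0,0,0,0,-0.12,-0.09,0,0,0,0,0,-0.12,-0.09,0,0,0,0,0,-0.12,-0.09,0,0,0,0,0,-0.12,-0.09,0,0,0,0,0,-0.12,-0.09,0,0,0,0,0,-0.12,-0.09,0,0,0,0,0,-0.12,-0.09,0,0,0,0,0,-0.12,-0.09,0,0,0,0,0,-0.12,-0.09,0,0,0,0,0,-0.12,-0.09,0,0,0,0,0,-0.12,-0.09,0,0,0,0,0,-0.12,-0.09,0,0,0,0,0])

```text
time_s: 43.55
eef_pos: [0.372, -0.2126, 0.3304]
eef_rot: [-0.0, 0.69, 0.724, -0.0]
wrist_force: [0.3, 0.9, 0.2]
opening: 0.002
grasp_force: 0.0
```

```bash
cat > sw.py <<'E'
from h import *
import sys
A=[]
for i in range(8): A.append(grab('side').astype(int))
np.save('pics/'+sys.argv[1],np.array(A,np.uint8))
for nm,(y0,y1,x0,x1) in {'pum':(185,250,295,350),'buf':(165,230,255,300)}.items():
    print(nm,[int((np.abs(A[i]-A[0]).sum(2)>60)[y0:y1,x0:x1].sum()) for i in range(8)])
    # lower-tool dark/grey head in difference to median
print(ctrl.get_obs()['time_s'])
E
python3 sw.py a1; python3 - <<'E'
from h import *
A=np.load('pics/a1.npy')
a=A[0][170:260:2,280:360].mean(2)
print('\n'.join(''.join(' .:-=+*#%@'[min(9,int(v/22))] for v in r) for r in a))
E
```

```text
pum [0, 158, 358, 514, 562, 573, 569, 566]
buf [0, 0, 0, 0, 0, 0, 1, 0]
43.95
%%@@@@@@@@%##*######**#%%@%#######################*-----------------------------
++++#%%@@@@@@@@%###%@@@@@@@@@@@%########*##**####*+-----------------------------
+++++++++#%%@@@@@@@@@@@@@@@@@@@@@@@%##########***+=-----------------------------
++*+++++++++++#%%@@@@@@@@@@@@@@@@@@@@@@@%#######*+==----------------------------
%*+=+++++++++++++++#%%@@@@@@@@@@@@@@@@@@@@@@@%###*--==--------------------------
++++++++++++++++++++++++#%%@@@@@@@@@@@@@@@@@@@@@%+----=====---------------------
++===++++++++++++++++++++++++#%%@@@@@@@@@@@@@@%**+--:-----===========-------====
++---=========++++++++++++++++++++#%%@@@@@@@%%%#*+:---:------------===========--
++-------====+++===++++#**+++++++++++++#%%@@@@@@@%*::----:::-:------------------
++=--------=-=====++*#*++===+++++++++++++++*#%%@@@@*:::::------:-::--:-----::::-
++=------=**===+**#*+==++=+=+===+++++++++++++++++##-:---:::::::-----------------
++=-----=+*+=+#*+=-----====++=+++=+===++++++++++++=::--===--::::::::::::::::::::
**+++*%@@@@@%###+=----------====+=++========++**=+
[... 1922 characters left out ...]
+++++++++++++++:::::-===-::::-==-:::::::::::::::::::
****************************+++++++++++++++===:::---::::::::::::::::::::::::::::
********************************+++++++++++++++=:::::::::::::::::::::::::::::::=
************************************+++++++++++++=-:::::::::::::::::::::::::::-+
****************************************+++++++++++=-:::::::::::::::::::::::::=+
********************************************++++++++++-::::::::::::::::::-+=-=++
************************************************++++++++==--:::::::::::::-===+++
****************************************************+++++++++=-::::::::==--==+++
********************************************************++++++-:::::::===--==+++
```

Emit:
carry_out(steps=[-0.04,-0.04,0,0,0,0,0,-0.08,-0.04,0,0,0,0,0,-0.08,-0.04,0,0,0,0,0,-0.08,-0.04,0,0,0,0,0,-0.08,-0.04,0,0,0,0,0,-0.08,-0.04,0,0,0,0,0,-0.08,-0.04,0,0,0,0,0,-0.08,-0.04,0,0,0,0,0,-0.08,-0.04,0,0,0,0,0,-0.08,-0.04,0,0,0,0,0,-0.08,-0.04,0,0,0,0,0,-0.08,-0.04,0,0,0,0,0,-0.08,-0.04,0,0,0,0,0,-0.08,-0.04,0,0,0,0,0,-0.08,-0.04,0,0,0,0,0,-0.08,-0.04,0,0,0,0,0,-0.08,-0.04,0,0,0,0,0,-0.08,-0.04,0,0,0,0,0,-0.08,-0.04,0,0,0,0,0,-0.08,-0.04,0,0,0,0,0])

```text
time_s: 45.95
eef_pos: [0.3358, -0.2944, 0.3304]
eef_rot: [-0.0, 0.69, 0.724, 0.0]
wrist_force: [0.6, 0.5, -0.4]
opening: -0.001
grasp_force: 0.0
```

```bash
cat > sw2.py <<'E'
from h import *
# swing of the pumice: head centroid along the tangent, from the scene camera
A=[grab('side').astype(int) for i in range(15)]
M=np.median(A,0)
print([int((np.abs(a-M).sum(2)>50)[185:260,295:360].sum()) for a in A],ctrl.get_obs()['time_s'])
np.save('pics/a2',np.array(A,np.uint8))
for i in (0,7):
    print(i);print('\n'.join(''.join(' .:-=+*#%@'[min(9,int(v/22))] for v in r) for r in A[i][196:246:2,295:350].mean(2)))
E
python3 sw2.py
```

```text
[269, 274, 295, 261, 261, 384, 539, 592, 606, 596, 556, 447, 248, 269, 275] 46.7
0
@@@@%*===============+*%@@@@@@%%%#**++++++++++++*#%@@@@
@@@@@@@@@%*============+***+++**##+=+++++++++++++++++++
@@@@@@@@@@@@@%#+===+#+=+*#*#*+=*###++++++++++++++++++++
@@@@@@@@@@@@@@@@@@%*===*#**+-==+*##+++++++++++++++++++=
@@@@@@@@@@@@@@@@@@@@@%+++*##====*##*=====+++++++=+++++=
@@@@@@@@@@@@@@@@@@@@@@@@#*##*+==+*##=-----=++=++++++++=
@@@@@@@@@@@@@@@@@@@@@@@@@**#%@@@#*##*-===******+++==+++
#%@@@@@@@@@@@@@@@@@@@@@@@#*@@@@@%**####**********+===++
*****#%@@@@@@@@@@@@@@@@@@@%%#+++***%%@@@@@%#*****++++++
**+******#%@@@@@@@@@@@@@@@@@@%***#%@@@@@@@@@@@@#*++++++
*************#%@@@@@@@@@@@@@@@***#%@@@@@@@@@@@@@@#+++++
+*+-=+******+*****#%@@@@@@@@@@#+*##%@@@@@@@@@@@@@#+++++
**+--***+++**+********#%@@@@@@%*+*#%@@@@@@@@@@@@@*+++++
+++--*+*+--*+++++******++*##%@@#+*##%@@@@@@@@@@@@*+++++
+*+--***+--+*++--++++****+*+***+++*##@@@@@@@@@@@@*+++++
+++--+*++--+*++--+++++=++++*++*#*+*#########%%%@@*+++++
+++=-+*++--++*+--*+++=-++++#####****#########***#*+++++
+++=-++++--++++--++++=-+*#################**++++*++++++
+++++++++
[... 1084 characters left out ...]
%%@@@@@@@@@@@@@@@@@@@@*+++++
+*+--++===++*##########%%%#####@@@@@@@@@@@@@@@@@@*+++++
**+--+++=====+*############**++*%@@@@@@@@@@@@@@@@*+++++
+++--++*+=-====+*#######**+===+**+*#%@@@@@@@@@@@@*+++++
+++=-++++--+=====+**#**+=====+++*+*+++**#%@@@@@@@*+++++
+++=-++++--+++===========+++:-++++***+*++***#%@@@*+++++
+++++++++=-++++=-====--++*++:-+++++=+*+++**++++**++++++
+++++++++==++++=-++++=:=++*+:-++++--+++++++++*+*+++++++
+++++++++++++++=-++++=:=++++:-++++--+++++:-++++++++++++
***+++++++++++++++++++:=++++:-++++--+++++:-++++++++++++
*******+++++++++++++++-+++++:-++++-:+++++:-++++++++++++
#**#******++++++++++++++++++:-++++--+++++:-++++++++++++
***##*********++++++++++++++++++++-:+++++:-++++++++++++
```

It hangs on peg0 but still swings about ±30°. Wait for it to settle.

Emit:
carry_out(steps=[0,0,0,0,0,0,0,0,0,0,0,0,0,0,0,0,0,0,0,0,0,0,0,0,0,0,0,0,0,0,0,0,0,0,0,0,0,0,0,0,0,0,0,0,0,0,0,0,0,0,0,0,0,0,0,0,0,0,0,0,0,0,0,0,0,0,0,0,0,0,0,0,0,0,0,0,0,0,0,0,0,0,0,0,0,0,0,0,0,0,0,0,0,0,0,0,0,0,0,0,0,0,0,0,0,0,0,0,0,0,0,0,0,0,0,0,0,0,0,0,0,0,0,0,0,0,0,0,0,0,0,0,0,0,0,0,0,0,0,0])

```text
time_s: 48.7
eef_pos: [0.3358, -0.2944, 0.3304]
eef_rot: [-0.0, 0.69, 0.724, -0.0]
wrist_force: [-0.4, -0.4, 0.8]
opening: 0.001
grasp_force: 0.0
```

Emit:
carry_out(steps=[0,0,0,0,0,0,0,0,0,0,0,0,0,0,0,0,0,0,0,0,0,0,0,0,0,0,0,0,0,0,0,0,0,0,0,0,0,0,0,0,0,0,0,0,0,0,0,0,0,0,0,0,0,0,0,0,0,0,0,0,0,0,0,0,0,0,0,0,0,0,0,0,0,0,0,0,0,0,0,0,0,0,0,0,0,0,0,0,0,0,0,0,0,0,0,0,0,0,0,0,0,0,0,0,0,0,0,0,0,0,0,0,0,0,0,0,0,0,0,0,0,0,0,0,0,0,0,0,0,0,0,0,0,0,0,0,0,0,0,0])

```text
time_s: 50.7
eef_pos: [0.3358, -0.2944, 0.3304]
eef_rot: [0.0, 0.69, 0.724, 0.0]
wrist_force: [0.1, -0.6, -0.2]
opening: -0.004
grasp_force: 0.0
```

Emit:
carry_out(steps=[0,0,0,0,0,0,0,0,0,0,0,0,0,0,0,0,0,0,0,0,0,0,0,0,0,0,0,0,0,0,0,0,0,0,0,0,0,0,0,0,0,0,0,0,0,0,0,0,0,0,0,0,0,0,0,0,0,0,0,0,0,0,0,0,0,0,0,0,0,0,0,0,0,0,0,0,0,0,0,0,0,0,0,0,0,0,0,0,0,0,0,0,0,0,0,0,0,0,0,0,0,0,0,0,0,0,0,0,0,0,0,0,0,0,0,0,0,0,0,0,0,0,0,0,0,0,0,0,0,0,0,0,0,0,0,0,0,0,0,0])

```text
time_s: 52.7
eef_pos: [0.3358, -0.2944, 0.3304]
eef_rot: [-0.0, 0.69, 0.724, 0.0]
wrist_force: [0.4, -1.0, 0.6]
opening: -0.002
grasp_force: 0.0
```

Emit:
carry_out(steps=[0,0,0,0,0,0,0,0,0,0,0,0,0,0,0,0,0,0,0,0,0,0,0,0,0,0,0,0,0,0,0,0,0,0,0,0,0,0,0,0,0,0,0,0,0,0,0,0,0,0,0,0,0,0,0,0,0,0,0,0,0,0,0,0,0,0,0,0,0,0,0,0,0,0,0,0,0,0,0,0,0,0,0,0,0,0,0,0,0,0,0,0,0,0,0,0,0,0,0,0,0,0,0,0,0,0,0,0,0,0,0,0,0,0,0,0,0,0,0,0,0,0,0,0,0,0,0,0,0,0,0,0,0,0,0,0,0,0,0,0])

```text
time_s: 54.7
eef_pos: [0.3358, -0.2944, 0.3304]
eef_rot: [0.0, 0.69, 0.724, 0.0]
wrist_force: [0.5, -0.3, -0.7]
opening: 0.001
grasp_force: 0.0
```

```bash
python3 sw2.py
```

```text
[216, 269, 259, 168, 65, 244, 330, 392, 384, 324, 242, 64, 156, 235, 237] 55.45
0
@@@@%*================+%@@@@@%%%###*++++++++++++*#%@@@@
@@@@@@@@@%*============***++*#%@@%+=+++++++++++++++++++
@@@@@@@@@@@@@%#+===+#+=******++****++++++++++++++++++++
@@@@@@@@@@@@@@@@@@%*===*#*+=--=****=+++++++++++++++++++
@@@@@@@@@@@@@@@@@@@@@%+++**+-==+***======++++++++=++++=
@@@@@@@@@@@@@@@@@@@@@@@@***#*+==***+-----==++==+++++++=
@@@@@@@@@@@@@@@@@@@@@@@@**#%@@@%****--===******+++==+++
#%@@@@@@@@@@@@@@@@@@@@@@%*#%@@@@***#%%#**********+===++
*****#%@@@@@@@@@@@@@@@@@@@@#+++***#%@@@@@@%#*****++++++
*********#%@@@@@@@@@@@@@@@@@*+**#%@@@@@@@@@@@@@#*++++++
+*********++*##@@@@@@@@@@@@@*+**#%@@@@@@@@@@@@@@@#+++++
*++-=********+****#%@@@@@@@@%+***%@@@@@@@@@@@@@@@#+++++
**+--*+*+++***********#%@@@@#++**#@@@@@@@@@@@@@@@*+++++
+++--+**+--****++*******+**#%*+**#@@@@@@@@@@@@@@@*+++++
*++--**++--*+*+--*+++*++******+***#%@@@@@@@@@@@@@*+++++
+++--++*+--*+++--*+*++=+**###*++***###%##%%%@@@@@*+++++
+++=-++++--*+++--++*++*%##%####*####%#%###***@@@@*+++++
+++=-++++--++++--++++**#################*++++*@@@++++++
+++++++++=
[... 1083 characters left out ...]
+#@@@@@@@@@@@@@@@@@@@@*+++++
**+--+**+--***##%%%%##*++++*%%%%@@@@@@@@@@@@@@@@@*+++++
+++--**++--++*##%%%%%##**+*#%%%%%%#@@@@@@@@@@@@@@*+++++
+++--++++--+==++*##########%%%%%##*+*@@@@@@@@@@@@*+++++
*++=-++++--+=====++*###########**+==++**#%@@@@@@@*+++++
+++=-++++--+++=======+*#####*++=-==+++*+++**#%@@@*+++++
+++++++++=-++++=-=======++++=====+==++++*+*++++**++++++
+++++++++==++++=-+++========-=++++-:+++++++++++++++++++
+++++++++++++++=-++++=:-====:-*+++--+++++:-++++++++++++
**++++++++++++++++++++:=++++:-++++-:+++++:-++++++++++++
*******+++++++++++++++-+++++:-++++--+++++:-++++++++++++
**********++++++++++++++++++:-++++-:+++++:-++++++++++++
***#***********++++++++++++++=++++-:=++++:-++++++++++++
```

The swing is decaying, so keep waiting.

Emit:
carry_out(steps=[0,0,0,0,0,0,0,0,0,0,0,0,0,0,0,0,0,0,0,0,0,0,0,0,0,0,0,0,0,0,0,0,0,0,0,0,0,0,0,0,0,0,0,0,0,0,0,0,0,0,0,0,0,0,0,0,0,0,0,0,0,0,0,0,0,0,0,0,0,0,0,0,0,0,0,0,0,0,0,0,0,0,0,0,0,0,0,0,0,0,0,0,0,0,0,0,0,0,0,0,0,0,0,0,0,0,0,0,0,0,0,0,0,0,0,0,0,0,0,0,0,0,0,0,0,0,0,0,0,0,0,0,0,0,0,0,0,0,0,0])

```text
time_s: 57.45
eef_pos: [0.3358, -0.2944, 0.3304]
eef_rot: [-0.0, 0.69, 0.724, -0.0]
wrist_force: [0.2, -0.5, 0.0]
opening: 0.004
grasp_force: 0.0
```

Emit:
carry_out(steps=[0,0,0,0,0,0,0,0,0,0,0,0,0,0,0,0,0,0,0,0,0,0,0,0,0,0,0,0,0,0,0,0,0,0,0,0,0,0,0,0,0,0,0,0,0,0,0,0,0,0,0,0,0,0,0,0,0,0,0,0,0,0,0,0,0,0,0,0,0,0,0,0,0,0,0,0,0,0,0,0,0,0,0,0,0,0,0,0,0,0,0,0,0,0,0,0,0,0,0,0,0,0,0,0,0,0,0,0,0,0,0,0,0,0,0,0,0,0,0,0,0,0,0,0,0,0,0,0,0,0,0,0,0,0,0,0,0,0,0,0])

```text
time_s: 59.45
eef_pos: [0.3358, -0.2944, 0.3304]
eef_rot: [0.0, 0.69, 0.724, -0.0]
wrist_force: [0.4, 0.0, -0.2]
opening: -0.001
grasp_force: 0.0
```

Emit:
carry_out(steps=[0,0,0,0,0,0,0,0,0,0,0,0,0,0,0,0,0,0,0,0,0,0,0,0,0,0,0,0,0,0,0,0,0,0,0,0,0,0,0,0,0,0,0,0,0,0,0,0,0,0,0,0,0,0,0,0,0,0,0,0,0,0,0,0,0,0,0,0,0,0,0,0,0,0,0,0,0,0,0,0,0,0,0,0,0,0,0,0,0,0,0,0,0,0,0,0,0,0,0,0,0,0,0,0,0,0,0,0,0,0,0,0,0,0,0,0,0,0,0,0,0,0,0,0,0,0,0,0,0,0,0,0,0,0,0,0,0,0,0,0])

```text
time_s: 61.45
eef_pos: [0.3358, -0.2944, 0.3304]
eef_rot: [-0.0, 0.69, 0.724, -0.0]
wrist_force: [0.1, 0.3, -0.3]
opening: -0.001
grasp_force: 0.0
```

Emit:
carry_out(steps=[0,0,0,0,0,0,0,0,0,0,0,0,0,0,0,0,0,0,0,0,0,0,0,0,0,0,0,0,0,0,0,0,0,0,0,0,0,0,0,0,0,0,0,0,0,0,0,0,0,0,0,0,0,0,0,0,0,0,0,0,0,0,0,0,0,0,0,0,0,0,0,0,0,0,0,0,0,0,0,0,0,0,0,0,0,0,0,0,0,0,0,0,0,0,0,0,0,0,0,0,0,0,0,0,0,0,0,0,0,0,0,0,0,0,0,0,0,0,0,0,0,0,0,0,0,0,0,0,0,0,0,0,0,0,0,0,0,0,0,0])

```text
time_s: 63.45
eef_pos: [0.3358, -0.2944, 0.3304]
eef_rot: [-0.0, 0.69, 0.724, 0.0]
wrist_force: [0.3, -0.3, -0.6]
opening: -0.005
grasp_force: 0.0
```

Emit:
carry_out(steps=[0,0,0,0,0,0,0,0,0,0,0,0,0,0,0,0,0,0,0,0,0,0,0,0,0,0,0,0,0,0,0,0,0,0,0,0,0,0,0,0,0,0,0,0,0,0,0,0,0,0,0,0,0,0,0,0,0,0,0,0,0,0,0,0,0,0,0,0,0,0,0,0,0,0,0,0,0,0,0,0,0,0,0,0,0,0,0,0,0,0,0,0,0,0,0,0,0,0,0,0,0,0,0,0,0,0,0,0,0,0,0,0,0,0,0,0,0,0,0,0,0,0,0,0,0,0,0,0,0,0,0,0,0,0,0,0,0,0,0,0])

```text
time_s: 65.45
eef_pos: [0.3358, -0.2944, 0.3304]
eef_rot: [-0.0, 0.69, 0.724, -0.0]
wrist_force: [-0.3, 0.1, 0.1]
opening: -0.003
grasp_force: 0.0
```

Emit:
carry_out(steps=[0,0,0,0,0,0,0,0,0,0,0,0,0,0,0,0,0,0,0,0,0,0,0,0,0,0,0,0,0,0,0,0,0,0,0,0,0,0,0,0,0,0,0,0,0,0,0,0,0,0,0,0,0,0,0,0,0,0,0,0,0,0,0,0,0,0,0,0,0,0,0,0,0,0,0,0,0,0,0,0,0,0,0,0,0,0,0,0,0,0,0,0,0,0,0,0,0,0,0,0,0,0,0,0,0,0,0,0,0,0,0,0,0,0,0,0,0,0,0,0,0,0,0,0,0,0,0,0,0,0,0,0,0,0,0,0,0,0,0,0])

```text
time_s: 67.45
eef_pos: [0.3358, -0.2944, 0.3304]
eef_rot: [-0.0, 0.69, 0.724, 0.0]
wrist_force: [-0.0, 0.9, 0.6]
opening: -0.001
grasp_force: 0.0
```

Emit:
carry_out(steps=[0,0,0,0,0,0,0,0,0,0,0,0,0,0,0,0,0,0,0,0,0,0,0,0,0,0,0,0,0,0,0,0,0,0,0,0,0,0,0,0,0,0,0,0,0,0,0,0,0,0,0,0,0,0,0,0,0,0,0,0,0,0,0,0,0,0,0,0,0,0,0,0,0,0,0,0,0,0,0,0,0,0,0,0,0,0,0,0,0,0,0,0,0,0,0,0,0,0,0,0,0,0,0,0,0,0,0,0,0,0,0,0,0,0,0,0,0,0,0,0,0,0,0,0,0,0,0,0,0,0,0,0,0,0,0,0,0,0,0,0])

```text
time_s: 69.45
eef_pos: [0.3358, -0.2944, 0.3304]
eef_rot: [0.0, 0.69, 0.724, 0.0]
wrist_force: [0.8, -0.2, 0.3]
opening: 0.002
grasp_force: 0.0
```

Emit:
carry_out(steps=[0,0,0,0,0,0,0,0,0,0,0,0,0,0,0,0,0,0,0,0,0,0,0,0,0,0,0,0,0,0,0,0,0,0,0,0,0,0,0,0,0,0,0,0,0,0,0,0,0,0,0,0,0,0,0,0,0,0,0,0,0,0,0,0,0,0,0,0,0,0,0,0,0,0,0,0,0,0,0,0,0,0,0,0,0,0,0,0,0,0,0,0,0,0,0,0,0,0,0,0,0,0,0,0,0,0,0,0,0,0,0,0,0,0,0,0,0,0,0,0,0,0,0,0,0,0,0,0,0,0,0,0,0,0,0,0,0,0,0,0])

```text
time_s: 71.45
eef_pos: [0.3358, -0.2944, 0.3304]
eef_rot: [-0.0, 0.69, 0.724, -0.0]
wrist_force: [-0.5, 1.2, -0.6]
opening: -0.006
grasp_force: 0.0
```

```bash
python3 sw2.py | head -1
```

```text
[0, 0, 0, 0, 0, 0, 0, 0, 0, 0, 0, 0, 0, 0, 0] 72.2
```

The pumice is at rest. Final numeric check: tools against the freshly hung state, then needles and switch ball.

```bash
python3 - <<'E'
from h import *
s=grab('scene','e_s.png').astype(int);d=grab('side','e_d.png').astype(int)
s5=load('scene5.png')[0].astype(int);s6=load('s6.png')[0].astype(int);d4=load('side4.png')[0].astype(int)
D=lambda a,b,y0,y1,x0,x1:int((np.abs(a-b).sum(2)>60)[y0:y1,x0:x1].sum())
print('pumice/buffer scene vs hung',D(s,s5,200,265,315,360),D(s,s6,200,265,315,360),D(s,s5,165,235,345,400))
print('console vs s6',D(s,s6,305,400,115,255),'yellow/green',D(s,s5,245,300,205,235),D(s,s6,205,258,295,318))
for n,A,(y0,y1,x0,x1) in [('scene',s,(275,330,250,300)),('rail',s,(200,266,315,370)),('side',d,(262,310,330,366))]:
    print(n);print('\n'.join(''.join(' .:-=+*#%@'[min(9,int(v/22))] for v in r) for r in A[y0:y1:2,x0:x1].mean(2)))
P=load('e_d.png')[1]; Q=load('e_s.png')[1]; X=[.5533,-.083,.075]; print(proj(Q,X),proj(P,X))
E
```

```text
pumice/buffer scene vs hung 54 124 0
console vs s6 0 yellow/green 0 0
scene
++++++++++++++++++++++++++++++++++++++++++++++++++
++++++++++++++++++++++++++++++++++++++++++++++++++
++++++++++++++++++++++++++++++++++++++++++++++++++
++++++++++++++++++++++++++++++++++++++++++++++++++
++++++++++++++++++++++++++++++++++++++++++++++++++
++++++++++++++++++++++++++++++++++++++++++++++++++
++++++++++++++++++++++++++++++++++++++++++++++++++
++++++++++++++++++++++++++++++++++++++++++++++++++
++++++++++++++++++++++++++++++++++++++++++++++++++
+++++++++++++++++++++++++++++++++****+++++++++++*#
++++++++++++++++++++++++++++++++*****++=++++++++==
+++++++++++++++++++++++++++++==++++++++=-+++++++++
++++++++++++++++++++++++++++=-====++===--+++++++++
+++++++++++++++++++++++++++++=--------::=+++++++++
+++++++++++++++++++++++++++++=-:::::::-+++++++++++
+++++++++++++++********+++++=--::+++++++++++++++++
++++++++++++++********=:::-=-::-++++++++++++++++++
++++++++++++********+-::-=--:::-***+++++++++++++++
++++++++++********+-::::---:::..+********+++++++++
+++++++**********-..::::::::..=**********+-+++++++
++++
[... 2505 characters left out ...]
:::::::::::::::
********************+=::::::::::::::
**********************+=::::::::::::
***********************++++-::::::::
***************#****+**++*****+-::::
*****************##***++********-:::
**************##%%#**++###*#*#**-:::
***********#**+=+++**+*%%%%###**-:::
*********##*+======+++##%%%%%%%*-:::
*****#*##%#=---========-=*%%%%#*-:::
*#**###%%%%#*+-----==--=*#%%#*===*+=
****#%%%%%%%%%##*+---+#%%##+=====*#*
#**++**#%%%%%%%%%%###%%##+=====+**#*
#**=====+**#%%%%%%%%%#*+=====+*#####
#**+========+**#%%%#*======+*#***##*
**#*++==========+*+=====+**##*##***#
*#***#***+============+*############
***##**#*#***+======+***############
[285.41420118 298.82605303] [355.13263275 272.86887362]
```

```bash
python3 -c "
from h import *
print(ctrl.hand_in())"
```

```text
the job is handed in; nothing more can be done
None
```

I handed the job in with both slides zeroed first, then the buffer hung on peg2 and the pumice on peg0. The near pointer sits about 0.5 mm and the far pointer about 0.35 mm short of their markers, both set from the zero side, and the switch was pushed on last. After that the pumice was swinging on its peg (cause not seen), so I waited until it hung still. I got no result back from the judging.

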